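# Sort the casting rings onto their crucible formers

## Task

The four steel casting rings came back from cleaning mixed up, and the wax patterns on the four rubber crucible formers are ready for investing. Sort the rings by size: put each one over the pattern on the former that it fits, lowered, not dropped, until it sits flat and fully home on the former's rim, and never bring a ring down on or against a wax pattern. Leave the mixing bowl and the little bottle where they stand.

Things in the scene. Friction and masses are not known exactly. Their poses are not given: they have to be found in the camera images.
- ring_small: The smallest of four plain steel casting rings, an open tube standing upright: 36 mm outer and 31 mm inner diameter, 42 mm high, about 70 g, loose. Origin: centre of its lower edge; z up along the tube. Both ends are alike.
- ring_medium: The second smallest of four plain steel casting rings, an open tube standing upright: 45 mm outer and 40 mm inner diameter, 46 mm high, about 100 g, loose. Origin: centre of its lower edge; z up along the tube. Both ends are alike.
- ring_large: The second largest of four plain steel casting rings, an open tube standing upright: 54 mm outer and 49 mm inner diameter, 50 mm high, about 140 g, loose. Origin: centre of its lower edge; z up along the tube. Both ends are alike.
- ring_giant: The largest of four plain steel casting rings, an open tube standing upright: 64 mm outer and 59 mm inner diameter, 55 mm high, about 180 g, loose. Origin: centre of its lower edge; z up along the tube. Both ends are alike.
- former_small: Smallest of four dark grey rubber crucible formers, fixed (z: mm above bench): flange 48 mm wide, its flat rim at z 8; collar 25 wide to z 11; guiding cone, 6 wide at z 28, ends at z 31; on it green wax, a single crown, to z 41 and 5 mm off axis. Fits the ring of 31 mm bore (it sits on the rim, 3 mm play round the collar). Origin: axis at bench top, z up.
- former_medium: Second smallest of four dark grey rubber crucible formers, fixed (z: mm above bench): flange 57 mm wide, its flat rim at z 8; collar 34 wide to z 11; guiding cone, 15 wide at z 28, ends at z 31; on it green wax, two crowns side by side, to z 45 and 9 mm off axis. Fits the ring of 40 mm bore (it sits on the rim, 3 mm play round the collar). Origin: axis at bench top, z up.
- former_large: Second largest of four dark grey rubber crucible formers, fixed (z: mm above bench): flange 66 mm wide, its flat rim at z 8; collar 43 wide to z 11; guiding cone, 24 wide at z 28, ends at z 31; on it green wax, a straight bridge of three crowns, to z 49 and 12 mm off axis. Fits the ring of 49 mm bore (it sits on the rim, 3 mm play round the collar). Origin: axis at bench top, z up.
- former_giant: Largest of four dark grey rubber crucible formers, fixed (z: mm above bench): flange 76 mm wide, its flat rim at z 8; collar 53 wide to z 11; guiding cone, 34 wide at z 28, ends at z 31; on it green wax, a curved bridge of five crowns, to z 54 and 16 mm off axis. Fits the ring of 59 mm bore (it sits on the rim, 3 mm play round the collar). Origin: axis at bench top, z up.
- bowl: Green mixing bowl, 105 mm across, 55 mm high, standing empty and loose. Origin: centre of its underside. Leave it alone.
- bottle: Small bottle of pink liquid with a tall black cap, 31 mm wide, 79 mm high, loose. Origin: centre of its underside. Leave it alone. 

How it is judged (in metres and radians):
At the end, for the whole second after the job is handed in: Each of the four rings stands released and at rest on the former of its own size: its axis within 6 mm of the former's axis, its lower edge within 2 mm of the height of the flange's rim (8 mm above the bench), upright within 0.06 rad (horizontal distance between ring_small and former_small below 0.006 m and z of ring_small in the frame of former_small between 0.006 and 0.01 m and angle between each of ring_small, ring_medium, ring_large, ring_giant's own z axis and vertical below 0.06 rad and linear speed of each of ring_small, ring_medium, ring_large, ring_giant below 0.01 m/s and contact force between the fingers and ring_small below 0.1 N and horizontal distance between ring_medium and former_medium below 0.006 m and z of ring_medium in the frame of former_medium between 0.006 and 0.01 m and contact force between the fingers and ring_medium below 0.1 N and horizontal distance between ring_large and former_large below 0.006 m and z of ring_large in the frame of former_large between 0.006 and 0.01 m and contact force between the fingers and ring_large below 0.1 N and horizontal distance between ring_giant and former_giant below 0.006 m and z of ring_giant in the frame of former_giant between 0.006 and 0.01 m and contact force between the fingers and ring_giant below 0.1 N); the robot touches nothing.
It fails at once if a ring comes down on or strikes a wax pattern (above the former's cone) ((contact force between ring_small and former_small above 1.5 N and z of ring_small in the frame of former_small above 0.036 m) or (contact force between ring_small and former_medium above 1.5 N and z of ring_small in the frame of former_medium above 0.036 m) or (contact force between ring_small and former_large above 1.5 N and z of ring_small in the frame of former_large above 0.036 m) or (contact force between ring_small and former_giant above 1.5 N and z of ring_small in the frame of former_giant above 0.036 m) or (contact force between ring_medium and former_small above 1.5 N and z of ring_medium in the frame of former_small above 0.036 m) or (contact force between ring_medium and former_medium above 1.5 N and z of ring_medium in the frame of former_medium above 0.036 m) or (contact force between ring_medium and former_large above 1.5 N and z of ring_medium in the frame of former_large above 0.036 m) or (contact force between ring_medium and former_giant above 1.5 N and z of ring_medium in the frame of former_giant above 0.036 m) or (contact force between ring_large and former_small above 1.5 N and z of ring_large in the frame of former_small above 0.036 m) or (contact force between ring_large and former_medium above 1.5 N and z of ring_large in the frame of former_medium above 0.036 m) or (contact force between ring_large and former_large above 1.5 N and z of ring_large in the frame of former_large above 0.036 m) or (contact force between ring_large and former_giant above 1.5 N and z of ring_large in the frame of former_giant above 0.036 m) or (contact force between ring_giant and former_small above 1.5 N and z of ring_giant in the frame of former_small above 0.036 m) or (contact force between ring_giant and former_medium above 1.5 N and z of ring_giant in the frame of former_medium above 0.036 m) or (contact force between ring_giant and former_large above 1.5 N and z of ring_giant in the frame of former_large above 0.036 m) or (contact force between ring_giant and former_giant above 1.5 N and z of ring_giant in the frame of former_giant above 0.036 m)).
It fails at once if a ring is let go more than 45 mm above the bench instead of being lowered onto its former ((height (world z) of ring_small above 0.045 m and contact force between the fingers and ring_small below 0.1 N) or (height (world z) of ring_medium above 0.045 m and contact force between the fingers and ring_medium below 0.1 N) or (height (world z) of ring_large above 0.045 m and contact force between the fingers and ring_large below 0.1 N) or (height (world z) of ring_giant above 0.045 m and contact force between the fingers and ring_giant below 0.1 N)).
It fails at once if the bowl or the bottle is moved by more than 20 mm or tipped over (distance of any of bowl, bottle from where it was at the start of the episode above 0.02 m or angle between any of bowl, bottle's own z axis and vertical above 0.4 rad).
It also fails if it takes over 106 s, if anything falls off the work surface, if the arm or the gripper's body presses on something with over 40 N, if the wrist force passes 120 N, or if a joint passes its speed limit or range.

## Robot

A 6-joint arm with a two-finger parallel gripper is mounted at the origin on a cart in front of the work surface, level with it; the furniture and walls round the work are solid. World frame = base frame: x ahead of the robot, y to its left, z up, the work surface at z = 0. Lengths are in mm, angles in rad, forces in N, time in s.
With the tool pointing down it reaches from about 350 to 875 mm from the base axis. Payload 15.5 kg.
Tool frame: the origin (TCP) lies midway between the tips of the shut fingers; the grasp point (between the pads) lies 19 mm behind it; z points along the fingers, y is the direction in which the jaws open and shut (so a half turn about z gives the same grasp; the last joint's range is limited). The gripper opens to 85 mm and grips with 20 to 120 N. Pads are 22 mm wide; open, the fingers measure 114 mm over their backs; the gripper's body (76 mm by 85 mm) begins 54 mm behind the grasp point. The pads swing forward as they close: fully open they stand 13 mm farther back than shut.
Start: joints at [-0.096, 0.494, 1.345, -0, 1.302, -0.096], TCP at [625.001, 0.003, 231.277] pointing down, gripper open.
Joint ranges: [-2.91, 2.91], [-0.82, 2.16], [0.22, 2.67], [-1.22, 4.37], [0.12, 2.79], [-3.08, 3.08]. Speed limits (rad/s): [1.89, 1.89, 2.57, 3.01, 3.01, 3.01].

## Interface

Orientations are given as a unit quaternion [w, x, y, z].
In Python, from rig import manip, snapshot gives the robot as it stands.
- The arm moves only by the shell command python3 -m crank 'ROWS' [FORCE]. ROWS is JSON, one flat list of numbers, 7 for each row, row after row: the finger opening in m, from 0 to 0.0854, then the shift along the tool's x, y, z in m, then the turn, a rotation vector about the tool's x, y, z in rad. A call has 1 to 10 rows; each row is the pose to reach, as a shift and turn from the pose commanded when the call began, along the tool's axes at that moment; what a row does not reach only later rows make up. A row lasts 1/8 s, in which the tool goes at most 62.5 mm and 10.7 degrees, less where a joint would pass 70% of its speed; a pose out of reach is approached as far as the arm can. A call with a gripper value outside its range is refused whole. The fingers move at their own pace and stop on an object; FORCE is the grip in N (left out, the last holds). Time passes only in rows, so rows that repeat a pose let the fingers close. It gives the time, the measured TCP pose, the force and the opening at its end, in the units of the state.
- manip.sense(): the state, without advancing time (a new reading comes with each control period).
- snapshot(name): name is "scene" or "side" or "wrist"; returns a dict with "img" (480x640x3 uint8, red, green, blue), "intrinsics" (3x3 intrinsics, pixels), "R" (3x3) and "t" (3): a world point X has camera coordinates R X + t. Camera axes: x right, y down, z forward; pixel columns grow to the right and rows downward; lengths in mm; the calibration is good to about 2 mm. A picture is of the moment at which its call begins. There is no depth.
- manip.finish_job(): hands the job in, once; it reports no verdict.
The state is a dict: "time_s": time; "q": joint angles; "joint_velocities": joint speeds; "effort": joint torques, N m; "eef_pos": TCP position; "ee_rot": TCP orientation; "wrist_force": force on the tool from outside, world axes, zero at the start; "moment": the same for the moment, N m; "width": finger opening in mm.
Only numpy, scipy, OpenCV 4.12 (cv2) and the standard library are available. Lean on these libraries where they do the work, as an engineer would, in place of code of your own. Each camera call takes 0.05 s, during which the arm holds its last target.

## Working session

There is one attempt and no reset: what is moved stays moved. The work goes in short steps, Python scripts to look and compute and a shell command to move; the robot and the scene stay as the last step left them, time stands still between calls to the robot, and variables do not carry over. Pictures are saved under pics/ and viewed, and the job is handed in when it is done.

```bash
ls; mkdir -p pics
python3 - <<'E'
from rig import manip, snapshot
import cv2
print(manip.sense())
for n in ["scene","side","wrist"]:
    s=snapshot(n); cv2.imwrite(f"pics/{n}0.png",s["img"][:,:,::-1]); print(n,s["intrinsics"],s["R"],s["t"])
E
```

```text
pics
{'time_s': 0.0, 'q': array([-9.54889462e-02,  4.94183456e-01,  1.34613574e+00,  2.51143276e-05,
        1.30250256e+00, -9.54989481e-02]), 'joint_velocities': array([ 2.22285744e-03,  6.06307687e-05,  9.03820897e-04, -1.93388999e-03,
        7.09773735e-04, -1.09735306e-03]), 'effort': array([-2.68344644e-03, -8.82162237e+01, -3.83866239e+01, -4.40739132e-04,
        1.02696815e-02,  1.38197843e-04]), 'eef_pos': array([6.24637505e+02, 5.29859596e-02, 2.30698525e+02]), 'ee_rot': array([-4.81713299e-04,  7.07105470e-01,  7.07107825e-01, -3.81802535e-04]), 'wrist_force': array([ 0.02799394, -0.21586647, -0.14189475]), 'moment': array([ 0.00741257,  0.03199087, -0.00668376]), 'width': 85.75024267009707}
scene [[444.24714338   0.         326.43809216]
 [  0.         444.24714338 240.74860861]
 [  0.           0.           1.        ]] [[-0.81034093 -0.58575163 -0.01557589]
 [-0.24638379  0.3647294  -0.89792399]
 [ 0.53164143 -0.72378692 -0.43987486]] [451.01175558 176.93372365 703.05156316]
side [[482.64490519   0.         323.3293314 ]
 [  0.         482.64490519 239.47230031]
 [  0.           0.           1.        ]] [[ 0.9967241  -0.07892527  0.0176596 ]
 [-0.02615287 -0.52115072 -0.85306387]
 [ 0.07653161  0.84980747 -0.5215076 ]] [-593.688547     75.6592928  1285.56683869]
wrist [[376.80917365   0.         325.34842806]
 [  0.         376.80917365 241.16588854]
 [  0.           0.           1.        ]] [[ 9.99997306e-01  1.75133967e-03 -1.52360210e-03]
 [ 2.14689416e-03 -9.47382471e-01  3.20096619e-01]
 [-8.82836015e-04 -3.20099027e-01 -9.47383678e-01]] [-625.28453286  -42.74785934  381.00024598]
```

View pics/scene0.png

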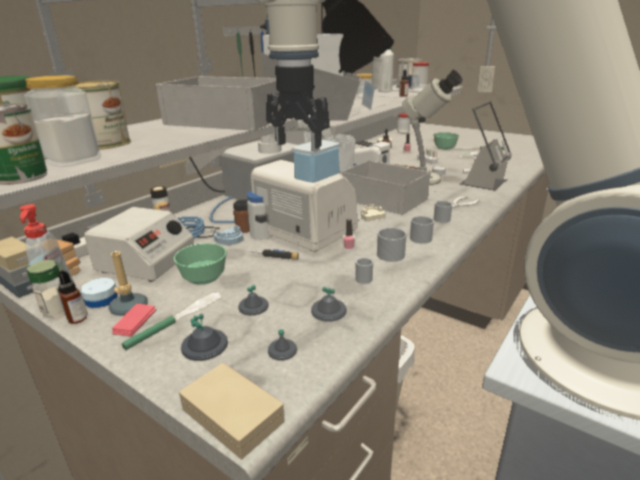

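View pics/side0.png

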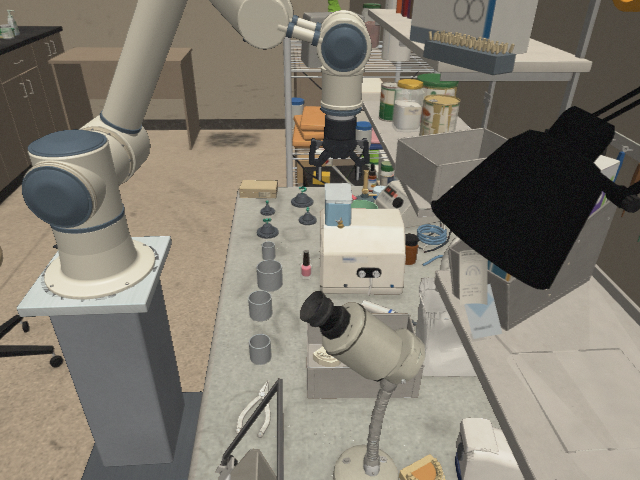

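View pics/wrist0.png

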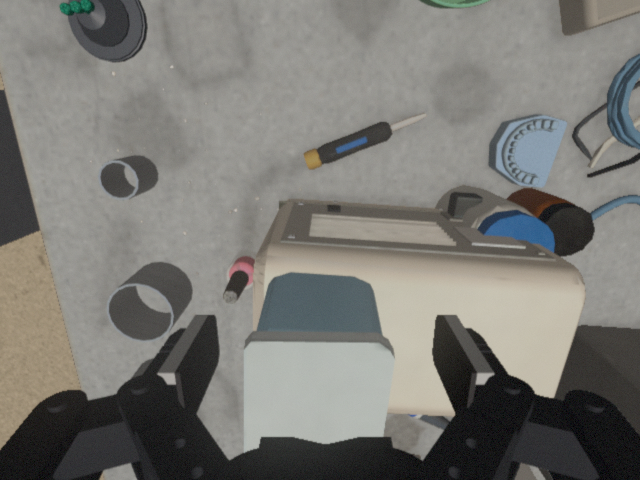

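```bash
cat > h.py <<'E'
import numpy as np, cv2
from rig import manip, snapshot
def take(n,f=None):
    s=snapshot(n)
    if f: cv2.imwrite(f"pics/{f}.png",s["img"][:,:,::-1])
    return s
def crop(s,f,x0,y0,x1,y1,k):
    im=s["img"][y0:y1,x0:x1,::-1]; cv2.imwrite(f"pics/{f}.png",cv2.resize(im,None,fx=k,fy=k,interpolation=cv2.INTER_CUBIC))
def ray(s,u,v,z):
    R=np.array(s["R"]);t=np.array(s["t"]);K=np.array(s["intrinsics"])
    d=R.T@np.linalg.inv(K)@np.array([u,v,1.]); c=-R.T@t
    return c+d*(z-c[2])/d[2]
def proj(s,X):
    R=np.array(s["R"]);t=np.array(s["t"]);K=np.array(s["intrinsics"])
    p=K@(R@np.asarray(X,float).T+t[:,None]); return (p[:2]/p[2]).T
def circ(s,x,y,z,d,n=64):
    a=np.linspace(0,2*np.pi,n); return proj(s,np.c_[x+d/2*np.cos(a),y+d/2*np.sin(a),0*a+z])
E
python3 - <<'E'
from h import *
s=take("scene"); crop(s,"sc_a",160,270,360,370,4); crop(s,"sc_b",330,190,470,290,5)
s=take("side"); crop(s,"si_a",230,170,330,370,3)
E
```

```text
(no output)
```

View pics/sc_a.png

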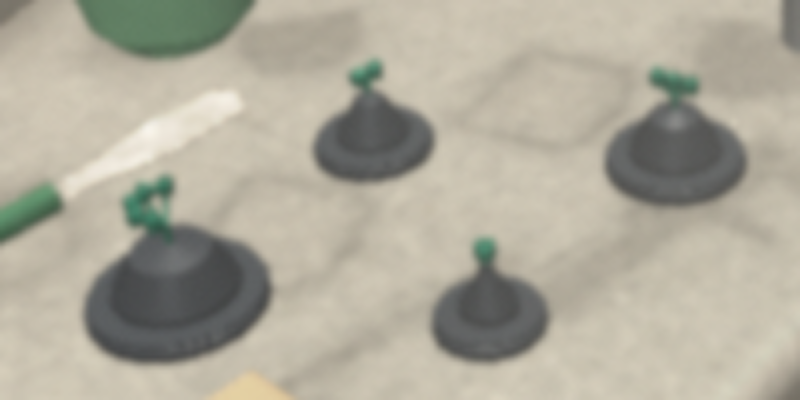

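View pics/sc_b.png

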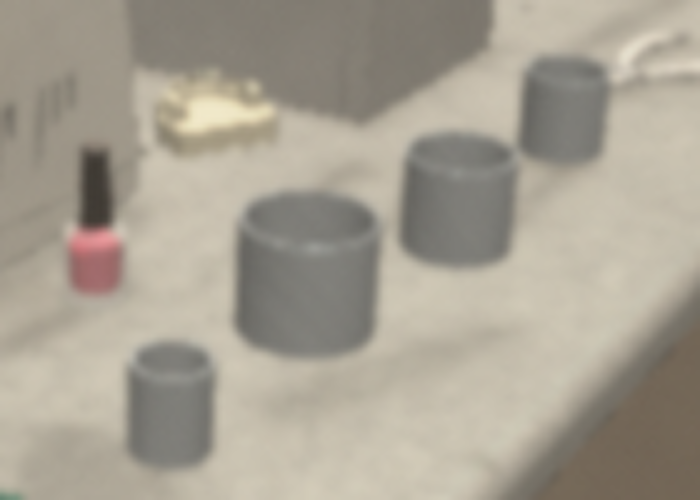

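View pics/si_a.png

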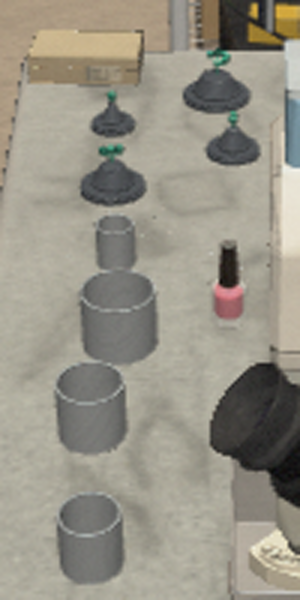

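Run:
```python
from h import *
from scipy.optimize import least_squares
sc=take("scene"); si=take("side")
# silhouettes: formers bbox L,R,bottom in scene crop (160,270,k4); side crop (230,170,k3)
A=lambda l:[(160+a/4,270+b/4) for a,b in l]
# midpoint of flange left/right extremes, assumed z~5
F={'small':[(490,317),(113,121)],'medium':[(374,143),(233,147)],'large':[(676,160),(113,185)],'giant':[(178,300),(216,93)]}
for k,(a,b) in F.items():
    print(k,ray(sc,160+a[0]/4,270+a[1]/4,5).round(1),ray(si,230+b[0]/3,170+b[1]/3,5).round(1))
# rings: top ellipse centres and L/R px
Rg={'A':[(171,362,87),(116,228,38),42],'B':[(309,222,142),(119,293,76),55],'C':[(461,157,115),(91,385,69),50],'D':[(565,75,86),(91,515,64),46]}
for k,(a,b,h) in Rg.items():
    for (s,u,v,w) in ((sc,330+a[0]/5,190+a[1]/5,a[2]/5),(si,230+b[0]/3,170+b[1]/3,b[2]/3)):
        X=ray(s,u,v,h); d=(np.array(s["R"])@X+s["t"])[2]
        print(k,X.round(1),'diam',round(w*d/s["intrinsics"][0][0],1))
```

```text
small [429.6 296.2   5. ] [437.5 296.8   5. ]
medium [555.  233.8   5. ] [564.4 232.7   5. ]
large [431.4 165.1   5. ] [440.1 160.    5. ]
giant [541.8 361.2   5. ] [551.7 358.6   5. ]
A [437.9  33.4  42. ] diam 35.0
A [447.1  19.9  42. ] diam 34.5
B [442.3 -89.2  55. ] diam 62.6
B [ 452.2 -102.5   55. ] diam 63.2
C [ 422.1 -202.5   50. ] diam 54.5
C [ 432.5 -217.6   50. ] diam 52.8
D [ 426.5 -338.5   46. ] diam 44.7
D [ 436.7 -355.4   46. ] diam 43.9
```

Run:
```python
from h import *
w=take("wrist")
crop(w,"w_a",40,0,240,350,2)
for (u,v,h) in ((119,180,42),(142,310,55)): print(ray(w,u,v,h).round(1))
for n,P in (("scene",((429.6,296.2),(437.9,33.4))),("side",((437.5,296.8),(447,19.9)))):
    pass
# tool tip check
for n in("scene","side"):
    s=take(n); 
    im=s["img"][:,:,::-1].copy()
    for z in (231,250,300): 
        p=proj(s,[[625,0,z]])[0]; cv2.circle(im,tuple(int(x) for x in p.round()),2,(0,0,255),-1); print(n,z,p)
    cv2.imwrite(f"pics/tip_{n}.png",cv2.resize(im[100:300,200:400] if n=="scene" else im[60:260,250:450],None,fx=3,fy=3))
```

```text
[443.7  26.9  42. ]
[451.2 -94.9  55. ]
scene 231 [298.34336314 152.97763241]
scene 250 [297.94754204 143.99445699]
scene 300 [296.8709106  119.56026428]
side 231 [336.59720712 184.66172237]
side 250 [336.84110095 177.70764437]
side 300 [337.50255002 158.8479278 ]
```

View pics/tip_scene.png

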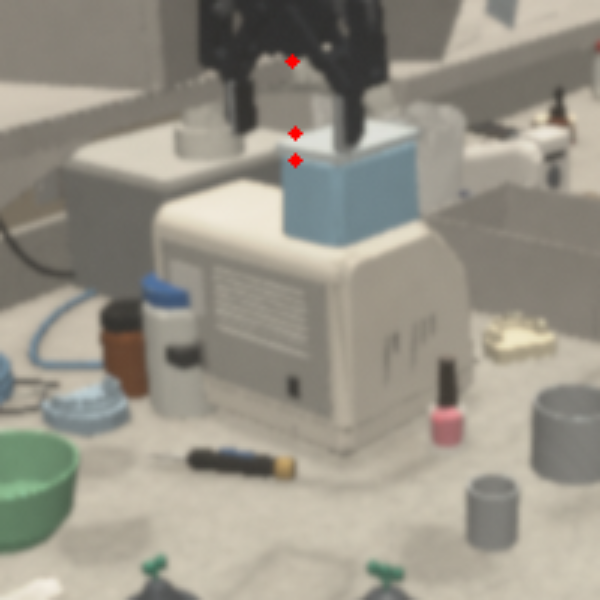

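View pics/tip_side.png

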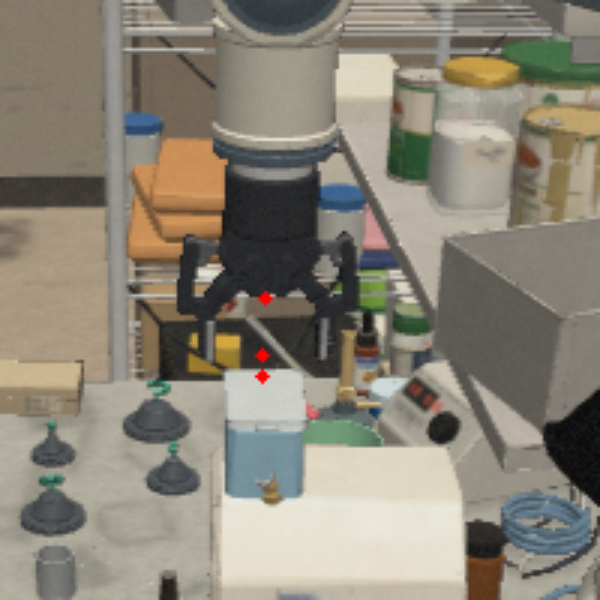

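View pics/w_a.png

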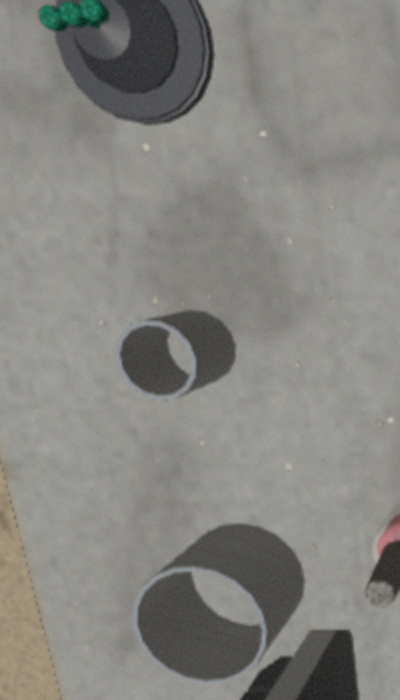

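```bash
cat >> h.py <<'E'
def tri(obs):
    A=[];b=[]
    for s,u,v in obs:
        R=np.array(s["R"]);t=np.array(s["t"]);K=np.array(s["intrinsics"])
        x,y=(np.linalg.inv(K)@[u,v,1.])[:2]
        for r in (R[0]-x*R[2],): A.append(r); b.append(x*t[2]-t[0])
        A.append(R[1]-y*R[2]); b.append(y*t[2]-t[1])
    X,res,_,_=np.linalg.lstsq(np.array(A),np.array(b),rcond=None); return X,res
E
python3 - <<'E'
from h import *
sc=take("scene"); si=take("side")
for n,a,b in (("eyepiece L",(461,76),(303,305)),("bottle cap",(349,220.5),(306,253)),("machine front corner",(299,186),(322,223)),("tray near corner",(403,210),(309,395)),("lampL",(440,92),(345,345))):
    X,r=tri([(sc,*a),(si,*b)]); print(n,X.round(0),r)
# refine formers, rings jointly by averaging
crop(sc,"s_m",340,60,500,220,4); crop(si,"si_m",230,200,430,400,4)
E
```

```text
eyepiece L [ 513. -598.  335.] [8.69557988]
bottle cap [543. -69.  72.] [5.51850358]
machine front corner [607.  -4. 144.] [1239.89736251]
tray near corner [ 554. -419.  -34.] [1058.83778056]
lampL [ 574. -618.  283.] [25.51421279]
```

View pics/s_m.png

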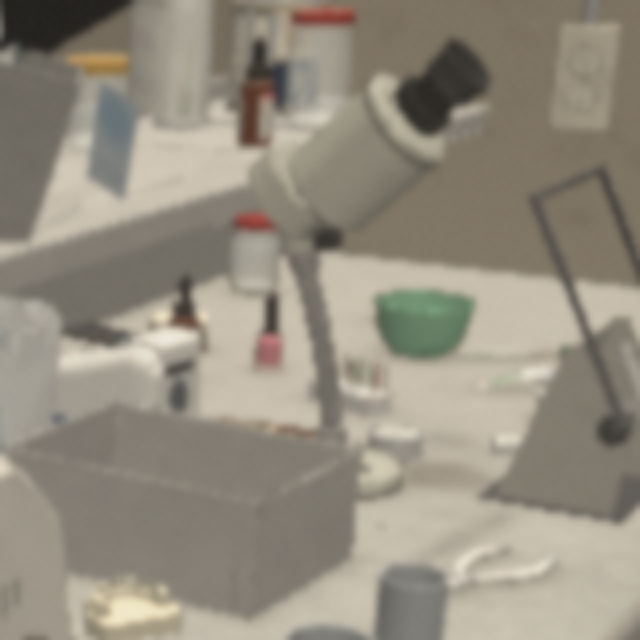

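View pics/si_m.png

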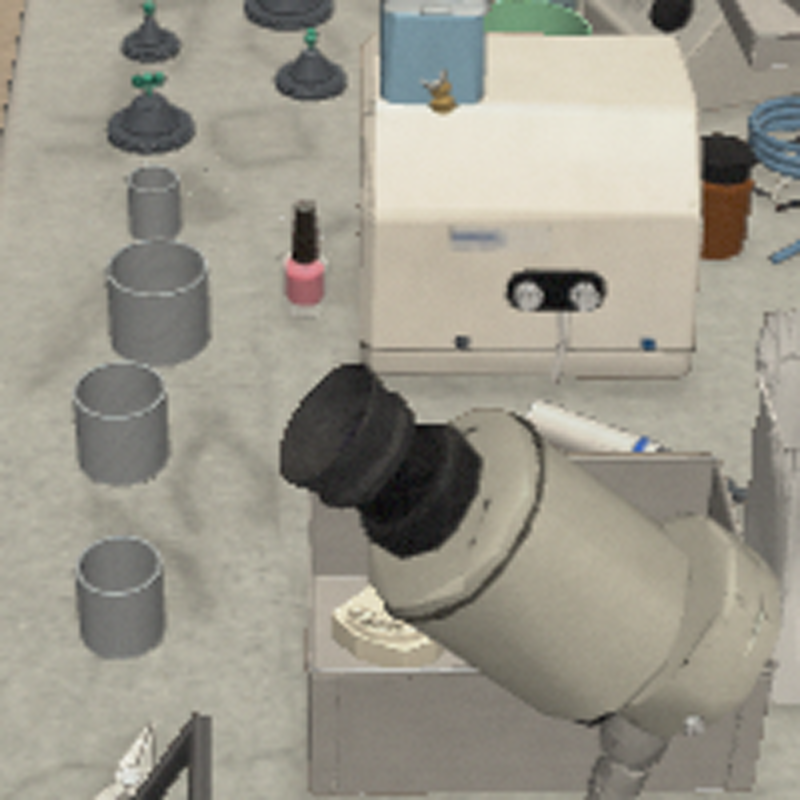

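Run:
```python
from h import *
sc=take("scene"); si=take("side")
print("bowl rim L/R/c", [ray(sc,*p,55).round(0) for p in ((175,258),(227,256),(201,257))])
print("spat tip",ray(sc,220,294,5), ray(sc,124,345,10))
crop(sc,"bw",90,220,250,380,4)
```

```text
bowl rim L/R/c [array([750., 252.,  55.]), array([669., 187.,  55.]), array([709., 220.,  55.])]
spat tip [637.28593905 241.85675139   5.        ] [644.72483215 440.12838394  10.        ]
```

```bash
python3 -m crank '[0.085,0,-0.06,0,0,0,0, 0.085,0,-0.12,0,0,0,0, 0.085,-0.02,-0.180,0,0,0,0, 0.085,-0.05,-0.182,0,0,0,0, 0.085,-0.05,-0.182,0,0,0,0,0.085,-0.05,-0.182,0,0,0,0]' 30
python3 - <<'E'
from h import *
take("wrist","w1")
E
```

```text
time_s: 1.45
eef_pos: [443.3, -49.9, 231.4]
ee_rot: [0.0, 0.707, 0.707, 0.0]
wrist_force: [0.7, 0.3, 0.2]
width: 85.0
```

View pics/w1.png

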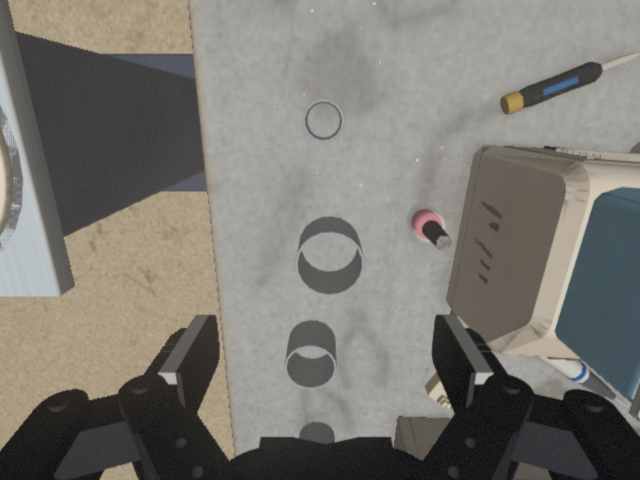

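Run:
```python
from h import *
w=take("wrist")
for n,u,v,h in (("A",324,119.5,42),("B",329.5,263,55),("C",311,366.5,50)): print(n,ray(w,u,v,h).round(1))
crop(w,"w1c",260,80,400,440,1) 
crop(w,"w1d",280,220,380,400,4)
```

```text
A [443.   28.4  42. ]
B [448.1 -96.   55. ]
C [ 429.9 -212.    50. ]
```

View pics/w1d.png

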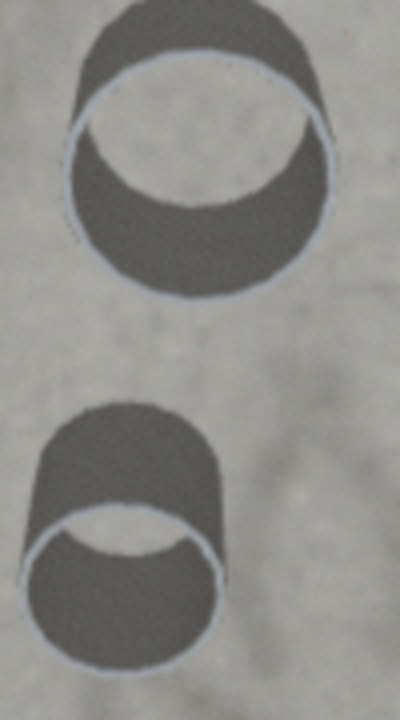

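```bash
python3 -m crank '[0.085,0.06,0.01,0,0,0,0, 0.085,0.12,0.02,0,0,0,0, 0.085,0.18,0.03,0,0,0,0, 0.085,0.24,0.05,0,0,0,0,0.085,0.27,0.05,0,0,0,0, 0.085,0.27,0.05,0,0,0,0, 0.085,0.27,0.05,0,0,0,0, 0.085,0.27,0.05,0,0,0,0]'
python3 - <<'E'
from h import *
w=take("wrist","w2"); print(manip.sense()["eef_pos"])
E
```

```text
time_s: 2.55
eef_pos: [493.0, 219.3, 231.3]
ee_rot: [0.0, 0.707, 0.707, -0.0]
wrist_force: [0.2, -0.7, -0.6]
width: 85.2
[493.00089564 219.26710047 231.33588953]
```

View pics/w2.png

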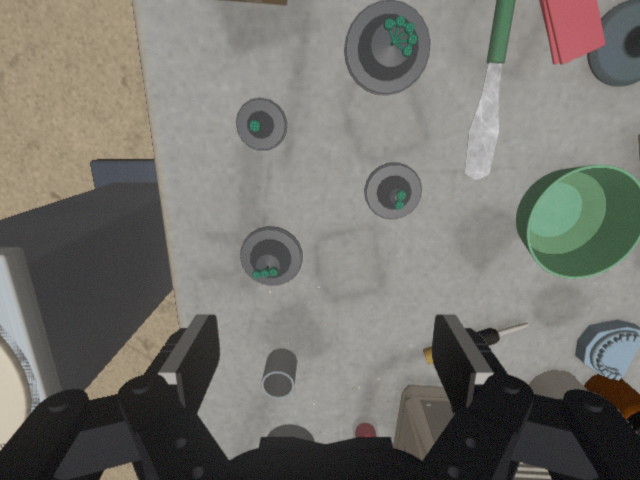

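Run:
```python
from h import *
w=take("wrist")
F={'small':(261,124,48),'medium':(393,190.5,57),'large':(271,256,66),'giant':(387.5,47,76)}
im=cv2.resize(w["img"][0:300,220:450,::-1],None,fx=2.6,fy=2.6,interpolation=cv2.INTER_CUBIC)
G={}
for n,(u,v,d) in F.items():
    X=ray(w,u,v,5)
    # refine: silhouette by dark threshold -> fitEllipse of contour
    g=cv2.cvtColor(w["img"],cv2.COLOR_RGB2GRAY); r=50
    y0,x0=max(0,int(v)-r),int(u)-r; m=(g[y0:int(v)+r,x0:x0+2*r]<120).astype(np.uint8)
    m=cv2.morphologyEx(m,cv2.MORPH_OPEN,np.ones((5,5)))
    cs,_=cv2.findContours(m,cv2.RETR_EXTERNAL,cv2.CHAIN_APPROX_NONE)
    c=min(cs,key=lambda c:np.hypot(*(np.mean(c[:,0],0)+[x0-u,y0-v]))+ (1e3 if len(c)<60 else 0))
    e=cv2.fitEllipse(cv2.convexHull(c)); cu,cv_=e[0][0]+x0,e[0][1]+y0
    X2=ray(w,cu,cv_,5); print(n,X.round(1),X2.round(1),(round(cu,1),round(cv_,1)),np.round(e[1],1))
    for z in (8,0):
        p=(circ(w,X2[0],X2[1],z,d)-[220,0]+0.5)*2.6
        cv2.polylines(im,[p.round().astype(int)],True,(0,0,255) if z else (255,0,0),1)
cv2.imwrite("pics/w2o.png",im)
print("bowl",ray(w,530,230,55), "ringA",ray(w,279,383.5,42))
```

```text
small [433.6 292.7   5. ] [431.8 294.    5. ] (259.0, 122.5) [46.6 53. ]
medium [560.8 229.9   5. ] [561.7 228.4   5. ] (393.8, 192.0) [35.5 36.1]
large [436.9 160.5   5. ] [436.7 161.4   5. ] (270.7, 255.2) [59.  63.2]
giant [548.5 357.6   5. ] [548.  358.7   5. ] (386.9, 45.6) [86.  92.1]
bowl [675.06685507 204.46474845  55.        ] ringA [444.56495171  29.09482301  42.        ]
```

View pics/w2o.png

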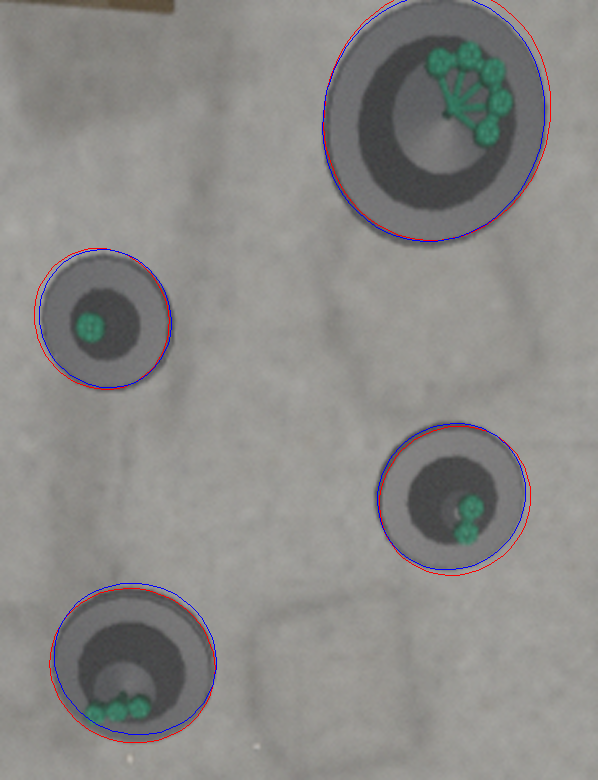

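```bash
python3 -m crank '[0.085,-0.06,-0.015,0.03,0,0,0, 0.085,-0.12,-0.03,0.07,0,0,0, 0.085,-0.18,-0.048,0.10,0,0,0, 0.085,-0.1915,-0.049,0.14,0,0,0, 0.085,-0.1915,-0.049,0.18,0,0,0, 0.085,-0.1915,-0.049,0.21,0,0,0, 0.085,-0.1915,-0.049,0.221,0,0,0, 0.085,-0.1915,-0.049,0.221,0,0,0]'
python3 - <<'E'
from h import *
w=take("wrist","w3")
E
```

```text
time_s: 3.65
eef_pos: [444.0, 28.4, 10.3]
ee_rot: [-0.0, 0.707, 0.707, -0.0]
wrist_force: [-0.2, 0.2, -0.1]
width: 85.1
```

View pics/w3.png

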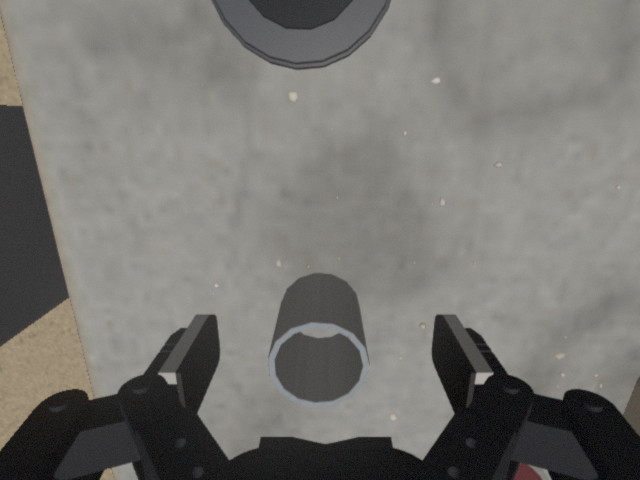

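```bash
python3 -m crank '[0.03,0,0,0,0,0,0, 0.03,0,0,0,0,0,0, 0.03,0,0,0,0,0,0,0.03,0,0,0,0,0,0,0.03,0,0,0,0,0,0,0.03,0,0,0,0,0,0]' 30
python3 - <<'E'
from h import *
w=take("wrist","w4")
print(ray(w,319,364,42))
crop(w,"w4c",240,290,400,410,5)
E
```

```text
time_s: 4.45
eef_pos: [444.3, 28.5, 10.8]
ee_rot: [0.0, 0.707, 0.707, 0.0]
wrist_force: [-1.6, 0.6, 13.5]
width: 34.6
[442.95810599  27.68690922  42.        ]
```

View pics/w4c.png

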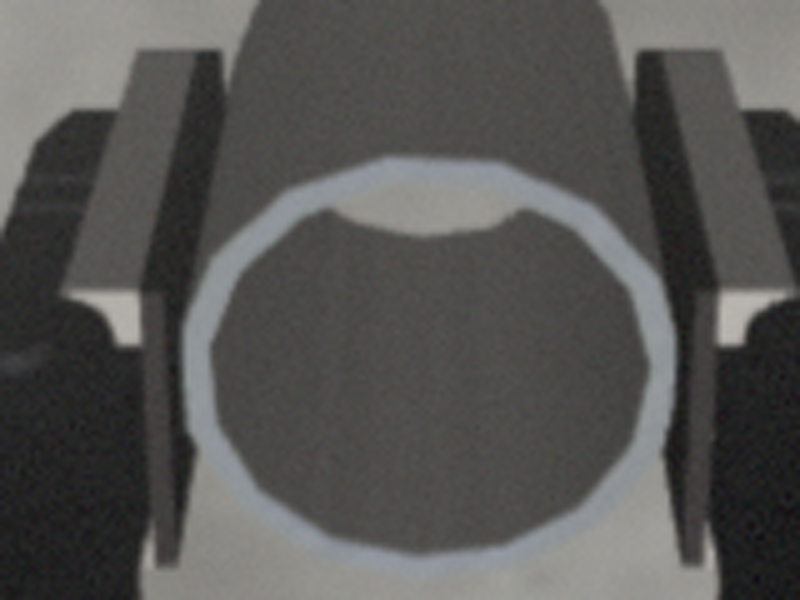

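```bash
python3 -m crank '[0.03,0,0,-0.03,0,0,0, 0.03,0,0,-0.075,0,0,0, 0.03,0.04,-0.002,-0.115,0,0,0, 0.03,0.095,-0.005,-0.13,0,0,0, 0.03,0.15,-0.008,-0.13,0,0,0, 0.03,0.205,-0.0105,-0.13,0,0,0, 0.03,0.25,-0.0105,-0.13,0,0,0, 0.03,0.265,-0.0105,-0.13,0,0,0,0.03,0.265,-0.0105,-0.13,0,0,0,0.03,0.265,-0.0105,-0.13,0,0,0]' 30
python3 - <<'E'
from h import *
w=take("wrist","w5"); print(manip.sense()["eef_pos"])
crop(w,"w5c",220,90,420,410,2.5) if 0 else cv2.imwrite("pics/w5c.png",cv2.resize(w["img"][150:410,220:430,::-1],None,fx=2.3,fy=2.3))
E
```

```text
time_s: 5.75
eef_pos: [433.4, 292.4, 140.2]
ee_rot: [-0.0, 0.707, 0.707, -0.0]
wrist_force: [0.9, 0.6, -1.0]
width: 34.5
[433.49703637 292.29247122 140.25266009]
```

View pics/w5.png

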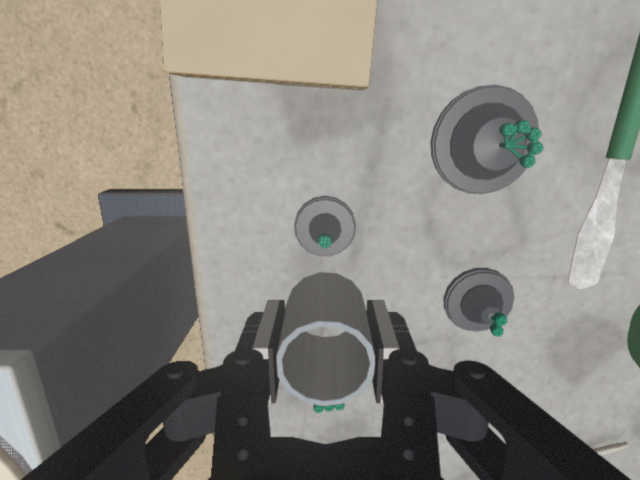

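View pics/w5c.png

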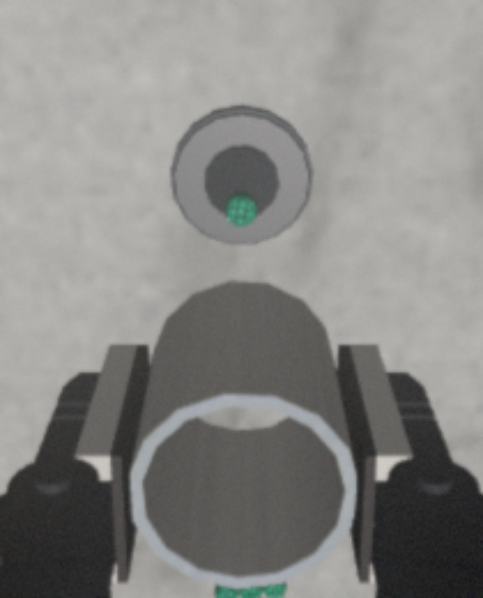

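```bash
cat >> h.py <<'E'
def cmp(w,ringpx,ringz,formpx,fz=8):
    a=ray(w,*ringpx,ringz); b=ray(w,*formpx,fz)
    print("tcp",manip.sense()["eef_pos"].round(1),"ring",a.round(1),"former",b.round(1),"tool x,y shift (mm):",(b-a)[[1,0]].round(1))
E
python3 - <<'E'
from h import *
w=take("wrist")
z=140.2-10.5+42
cmp(w,(326.1,363),z,(325.4,227.4))
im=cv2.resize(w["img"][150:410,220:430,::-1],None,fx=2.3,fy=2.3)
b=ray(w,325.4,227.4,8);a=ray(w,326.1,363,z)
for c,zz,d in ((b,8,48),(b,8,25),(b,11,25),(b,0,48),(a,z,36),(a,z-42,36)):
    p=((circ(w,c[0],c[1],zz,d)-[220,150])*2.3+.65).round().astype(int); cv2.polylines(im,[p],True,(0,0,255),1)
cv2.imwrite("pics/w5o.png",im)
E
```

```text
tcp [433.5 292.3 140.3] ring [434.7 292.1 171.7] former [434.3 292.8   8. ] tool x,y shift (mm): [ 0.8 -0.4]
```

View pics/w5o.png

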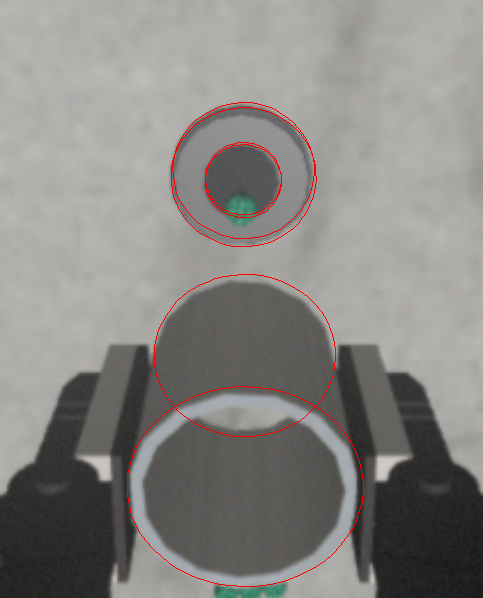

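```bash
python3 -m crank '[0.03,0,0,0.03,0,0,0, 0.03,0,0,0.05,0,0,0,0.03,0,0,0.05,0,0,0]' 30
python3 - <<'E'
from h import *
w=take("wrist"); print(manip.sense()["eef_pos"])
cv2.imwrite("pics/w6c.png",cv2.resize(w["img"][150:410,220:430,::-1],None,fx=2.3,fy=2.3))
E
```

```text
time_s: 6.22
eef_pos: [432.9, 292.4, 89.4]
ee_rot: [-0.0, 0.707, 0.707, -0.001]
wrist_force: [0.2, 0.2, -1.2]
width: 34.2
[433.42378065 292.77718236  90.28356708]
```

View pics/w6c.png

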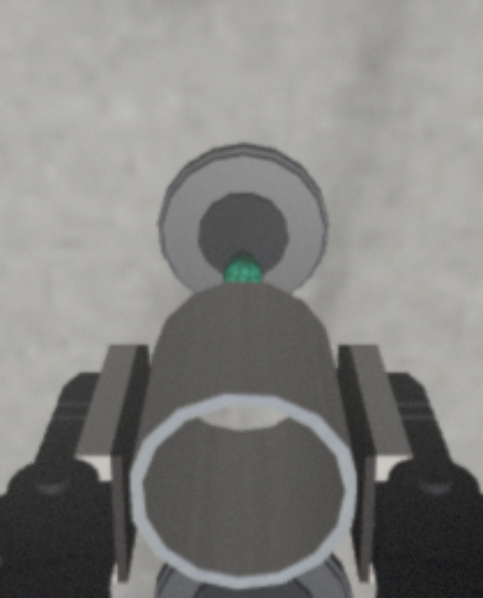

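Run:
```python
from h import *
w=take("wrist")
z=90-10.5+42
cmp(w,(326.1,363),z,(325.7,250.4),9)
im=cv2.resize(w["img"][150:410,220:430,::-1],None,fx=2.3,fy=2.3)
b=ray(w,325.7,250.4,9)
for c,zz,d in ((b,8,48),(b,11,25)):
    p=((circ(w,c[0],c[1],zz,d)-[220,150])*2.3+.65).round().astype(int); cv2.polylines(im,[p],True,(0,0,255),1)
cv2.imwrite("pics/w6o.png",im)
```

```text
tcp [433.8 293.1  90.8] ring [434.7 292.4 121.5] former [434.5 293.3   9. ] tool x,y shift (mm): [ 0.9 -0.2]
```

View pics/w6o.png

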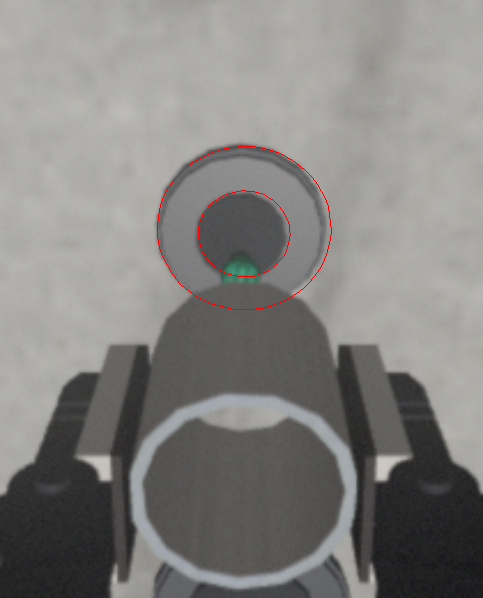

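```bash
python3 -m crank '[0.03,0.001,0,0.02,0,0,0, 0.03,0.001,0,0.035,0,0,0,0.03,0.001,0,0.045,0,0,0,0.03,0.001,0,0.055,0,0,0,0.03,0.001,0,0.062,0,0,0,0.03,0.001,0,0.066,0,0,0,0.03,0.001,0,0.069,0,0,0,0.03,0.001,0,0.069,0,0,0]' 30
python3 - <<'E'
from h import *
s=take("scene"); print(manip.sense()["eef_pos"],manip.sense()["wrist_force"])
crop(s,"s7",210,280,350,380,5)
E
```

```text
time_s: 7.32
eef_pos: [433.5, 294.5, 21.2]
ee_rot: [-0.0, 0.707, 0.707, -0.0]
wrist_force: [0.4, -0.5, -0.8]
width: 34.5
[433.54296853 294.54696663  21.37239057] [ 0.25051987  0.24974321 -0.40832419]
```

View pics/s7.png

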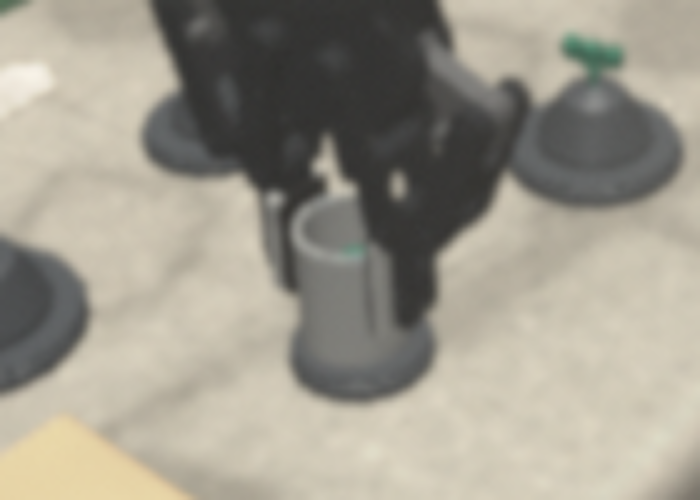

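Run:
```python
from h import *
s=take("scene"); k=8
x0,y0,x1,y1=255,310,315,370
im=cv2.resize(s["img"][y0:y1,x0:x1,::-1],None,fx=k,fy=k,interpolation=cv2.INTER_CUBIC)
cv2.imwrite("pics/s7a.png",im)
print(proj(s,[[434.5,293.3,z] for z in (0,8,10,52)]))
```

```text
[[281.57881769 349.60340724]
 [281.28196023 345.69367574]
 [281.2072908  344.71024942]
 [279.59580813 323.48637793]]
```

View pics/s7a.png

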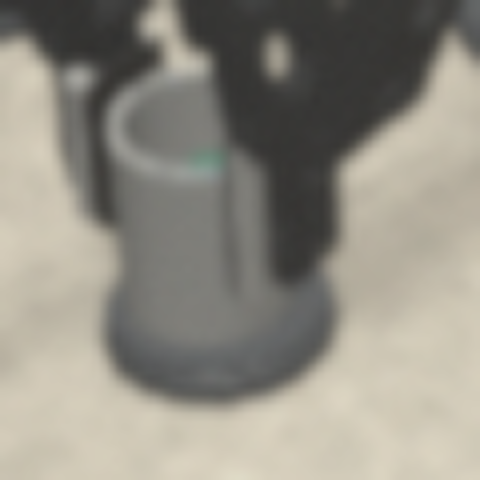

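```bash
python3 -m crank '[0.03,-0.001,-0.0007,0,0,0,0, 0.03,-0.001,-0.0007,0.002,0,0,0, 0.03,-0.001,-0.0007,0.0035,0,0,0, 0.03,-0.001,-0.0007,0.0035,0,0,0]' 30;  python3 -m crank '[0.06,0,0,0,0,0,0, 0.06,0,0,0,0,0,0, 0.06,0,0,0,0,0,0, 0.06,0,0,0,0,0,0]' 30
python3 - <<'E'
from h import *
s=take("scene"); k=8
x0,y0,x1,y1=255,310,315,370
im=cv2.resize(s["img"][y0:y1,x0:x1,::-1],None,fx=k,fy=k,interpolation=cv2.INTER_CUBIC)
cv2.imwrite("pics/s8a.png",im)
E
```

```text
time_s: 7.92
eef_pos: [432.9, 293.5, 18.8]
ee_rot: [0.0, 0.707, 0.707, 0.0]
wrist_force: [-5.2, -2.6, 26.1]
width: 34.2
time_s: 8.43
eef_pos: [432.8, 293.5, 17.7]
ee_rot: [-0.0, 0.707, 0.707, -0.0]
wrist_force: [-0.4, 0.2, -0.7]
width: 59.6
```

View pics/s8a.png

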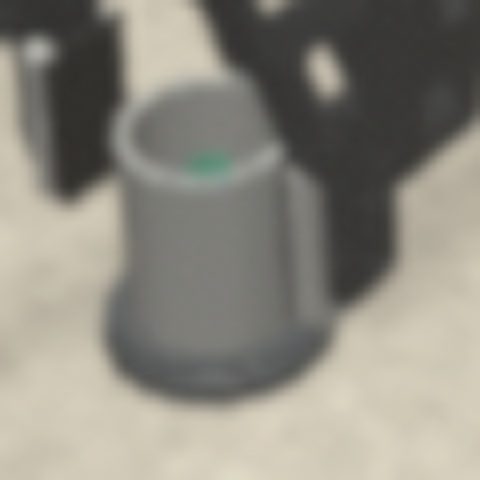

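```bash
python3 -m crank '[0.085,0,0,-0.05,0,0,0, 0.085,-0.015,0,-0.10,0,0,0, 0.085,-0.07,0.003,-0.12,0,0,0, 0.085,-0.13,0.005,-0.12,0,0,0, 0.085,-0.19,0.008,-0.12,0,0,0, 0.085,-0.25,0.01,-0.12,0,0,0, 0.085,-0.31,0.015,-0.12,0,0,0, 0.085,-0.36,0.0157,-0.12,0,0,0,0.085,-0.36,0.0157,-0.12,0,0,0,0.085,-0.36,0.0157,-0.12,0,0,0]'
python3 - <<'E'
from h import *
take("wrist","w9"); print(manip.sense()["eef_pos"])
E
```

```text
time_s: 9.72
eef_pos: [448.2, -66.3, 137.7]
ee_rot: [-0.0, 0.707, 0.707, -0.0]
wrist_force: [-0.5, 0.2, -0.1]
width: 85.2
[448.23903732 -65.71676712 137.71221014]
```

View pics/w9.png

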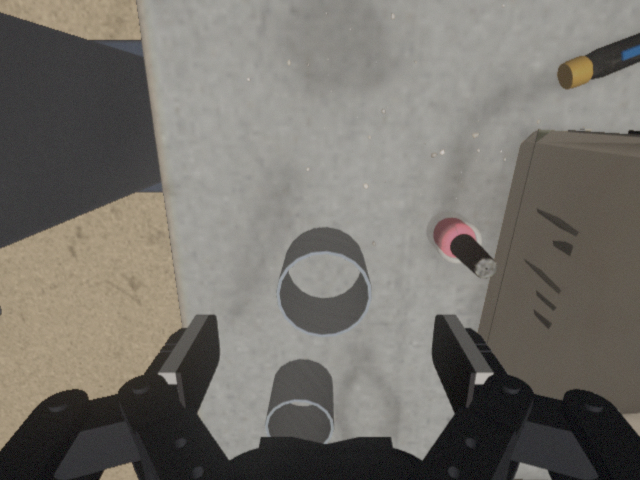

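Run:
```python
from h import *
w=take("wrist"); print(ray(w,325,292.5,55).round(1),ray(w,300.5,423,50).round(1),"bottle base",ray(w,456,240,10),"mach",ray(w,505,270,60),manip.sense()["eef_pos"])
```

```text
[449.  -95.3  55. ] [ 430.3 -209.3   50. ] bottle base [548.04212136 -73.46179488  10.        ] mach [563.10795417 -76.77313527  60.        ] [448.30147729 -65.49318849 137.73463246]
```

```bash
python3 -m crank '[0.085,-0.0293,0,0.02,0,0,0, 0.085,-0.0293,0,0.06,0,0,0, 0.085,-0.0293,0,0.10,0,0,0, 0.085,-0.0293,0,0.12,0,0,0, 0.085,-0.0293,0,0.12,0,0,0]'
python3 -m crank '[0.058,0,0,0,0,0,0, 0.058,0,0,0,0,0,0, 0.058,0,0,0,0,0,0, 0.058,0,0,0,0,0,0]' 35
python3 - <<'E'
from h import *
take("wrist","w10"); print(manip.sense()["eef_pos"])
E
```

```text
time_s: 10.45
eef_pos: [447.8, -94.5, 16.8]
ee_rot: [-0.001, 0.706, 0.708, -0.001]
wrist_force: [0.6, -0.5, 0.5]
width: 84.9
time_s: 10.95
eef_pos: [449.0, -95.6, 19.0]
ee_rot: [0.001, 0.707, 0.707, 0.0]
wrist_force: [-1.2, 5.3, 7.9]
width: 62.1
[448.97214688 -95.54744061  18.93553713]
```

View pics/w10.png

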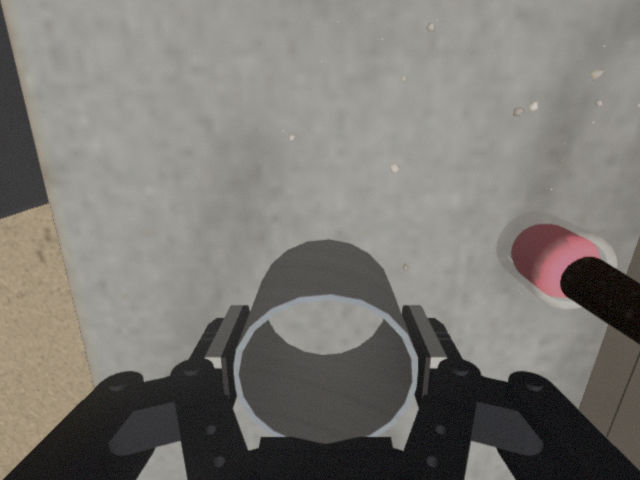

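```bash
python3 -m crank '[0.058,0,0,-0.03,0,0,0, 0.058,0,0,-0.08,0,0,0, 0.058,0.03,0,-0.12,0,0,0, 0.058,0.085,0,-0.125,0,0,0, 0.058,0.14,0,-0.125,0,0,0, 0.058,0.195,0,-0.125,0,0,0, 0.058,0.25,0.01,-0.125,0,0,0, 0.058,0.30,0.03,-0.125,0,0,0, 0.058,0.35,0.05,-0.125,0,0,0, 0.058,0.40,0.075,-0.125,0,0,0]'
python3 -m crank '[0.058,0.035,0.02,0,0,0,0, 0.058,0.053,0.025,0,0,0,0, 0.058,0.053,0.025,0,0,0,0, 0.058,0.053,0.025,0,0,0,0,0.058,0.053,0.025,0,0,0,0]'
python3 - <<'E'
from h import *
w=take("wrist","w11"); print(manip.sense()["eef_pos"])
E
```

```text
time_s: 12.25
eef_pos: [523.6, 306.2, 143.9]
ee_rot: [0.0, 0.707, 0.707, 0.0]
wrist_force: [0.7, -0.3, -1.6]
width: 62.1
time_s: 12.88
eef_pos: [548.2, 356.4, 143.1]
ee_rot: [0.0, 0.707, 0.707, -0.0]
wrist_force: [-0.4, -0.6, -3.0]
width: 62.6
[548.36212174 356.48253465 143.1007283 ]
```

View pics/w11.png

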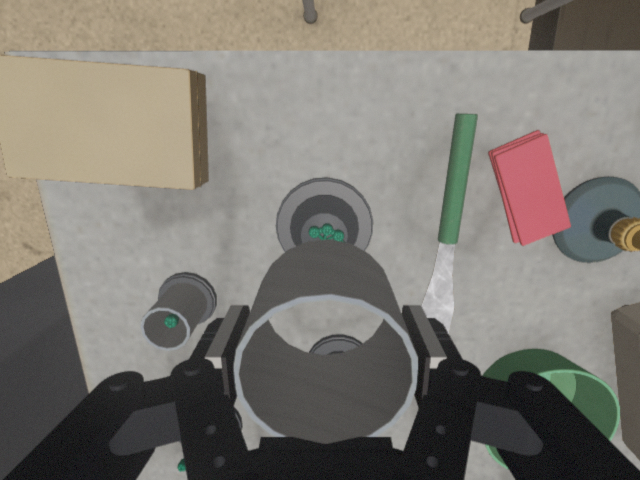

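Run:
```python
from h import *
w=take("wrist")
cv2.imwrite("pics/w11c.png",cv2.resize(w["img"][160:450,220:430,::-1],None,fx=2.0,fy=2.0))
cv2.imwrite("pics/w11d.png",cv2.resize(w["img"][165:265,260:390,::-1],None,fx=6,fy=6))
```

```text
(no output)
```

View pics/w11c.png

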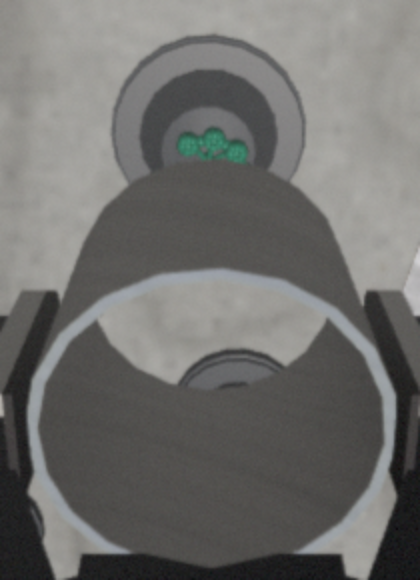

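View pics/w11d.png

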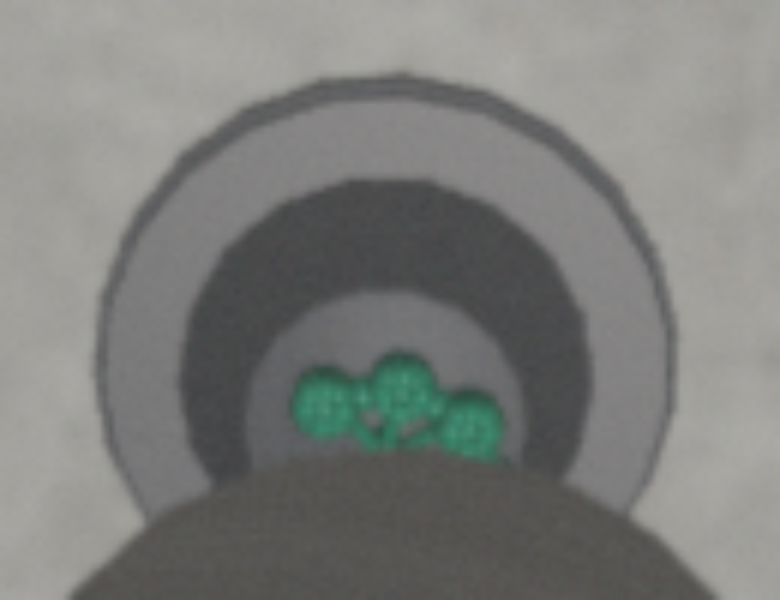

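```bash
cat >> h.py <<'E'
from scipy.optimize import least_squares
def fit(s,d,z,L=None,R=None,T=None,B=None,g=(450,0),scale=False):
    def f(p):
        c=circ(s,p[0],p[1],z,d*(p[2]/100 if scale else 1),180); o=[]
        for v,q in ((L,c[:,0].min()),(R,c[:,0].max()),(T,c[:,1].min()),(B,c[:,1].max())):
            if v is not None:o.append(q-v)
        return o
    r=least_squares(f,[*g,100][:3 if scale else 2]); return r.x.round(2),r.fun.round(1)
E
python3 - <<'E'
from h import *
w=take("wrist");print(manip.sense()["eef_pos"])
g=(548,358)
o=lambda a:260+a/6; p=lambda a:165+a/6
print("collar",fit(w,53,10,o(180),o(592),p(178),g=g), fit(w,53,10,o(180),o(592),p(178),g=g,scale=True))
print("flange",fit(w,76,8,o(104),o(670),p(97),g=g),fit(w,76,4,o(97),o(677),p(73),g=g))
zr=143.1-19+55
L,R,T=220+30/2,220+395/2,160+268/2
print("ring",fit(w,64,zr,L,R,T,g=g),fit(w,64,zr,L,R,T,g=g,scale=True))
zb=zr-55
print("ring bottom", fit(w,64,zb,None,None,160+160/2,g=(548,358)))
E
```

```text
[548.45738819 356.6860658  142.96229152]
collar (array([548.55, 355.74]), array([-0.3,  0.3,  0. ])) (array([548.55, 356.02,  99.  ]), array([-0.,  0.,  0.]))
flange (array([548.67, 353.82]), array([-2.1,  2.1,  0.2])) (array([548.66, 356.24]), array([-0.5,  0.5,  0. ]))
ring (array([549.71, 353.31]), array([-2.7,  2.7,  0.4])) (array([549.7 , 354.48,  96.83]), array([-0.,  0., -0.]))
ring bottom (array([548.01, 352.96]), array([-0.]))
```

```bash
python3 -m crank '[0.058,0.0007,-0.001,0.03,0,0,0, 0.058,0.0007,-0.001,0.06,0,0,0, 0.058,0.0007,-0.001,0.08,0,0,0, 0.058,0.0007,-0.001,0.095,0,0,0, 0.058,0.0007,-0.001,0.105,0,0,0, 0.058,0.0007,-0.001,0.108,0,0,0, 0.058,0.0007,-0.001,0.108,0,0,0]'
python3 - <<'E'
from h import *
s=take("scene");print(manip.sense()["eef_pos"],manip.sense()["wrist_force"])
im=cv2.resize(s["img"][295:365,165:245,::-1],None,fx=8,fy=8,interpolation=cv2.INTER_CUBIC)
cv2.imwrite("pics/s12.png",im)
s=take("side")
im=cv2.resize(s["img"][150:230,260:340,::-1],None,fx=7,fy=7,interpolation=cv2.INTER_CUBIC)
cv2.imwrite("pics/d12.png",im)
E
```

```text
time_s: 13.9
eef_pos: [547.7, 358.0, 35.1]
ee_rot: [0.0, 0.707, 0.707, 0.0]
wrist_force: [-0.3, 0.3, -1.9]
width: 62.1
[547.82575028 358.0424753   35.32817486] [ 0.70481455 -0.09901108 -2.27766907]
```

View pics/s12.png

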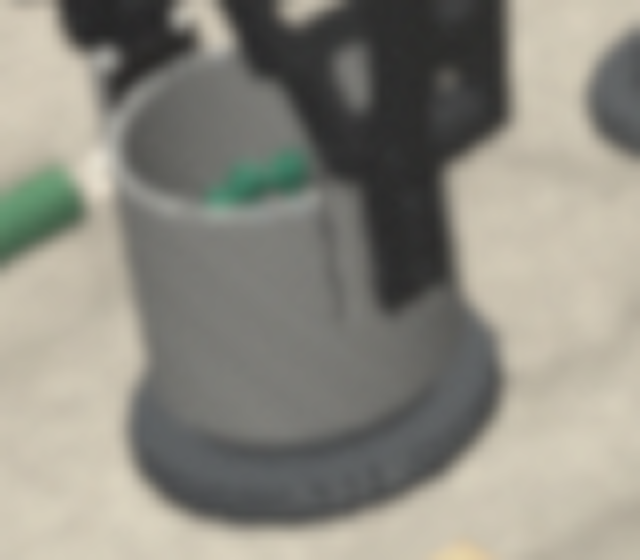

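View pics/d12.png

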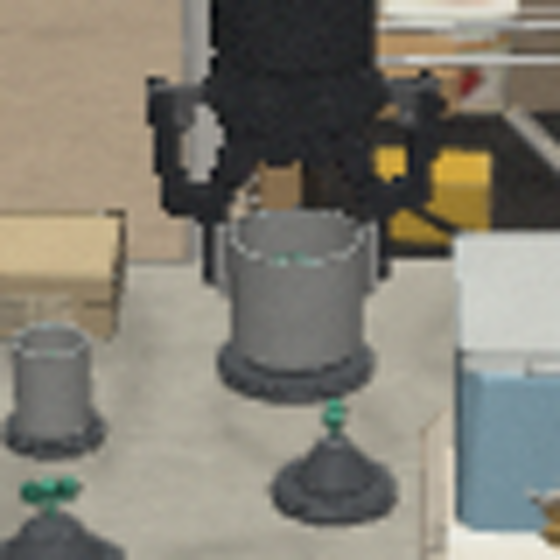

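Run:
```python
from h import *
for n,o,k in (("scene",(165,295),8),("side",(260,150),7)):
    s=take(n)
    for nm,z,d in (("ring",16,64),("fl0",0,76),("fl8",8,76)):
        c=(circ(s,547.8,357,z,d,180)-o+.5)*k
        print(n,nm,"L",c[:,0].min().round(),"R",c[:,0].max().round(),"B",c[:,1].max().round())
```

```text
scene ring L 147.0 R 468.0 B 443.0
scene fl0 L 129.0 R 507.0 B 527.0
scene fl8 L 123.0 R 502.0 B 495.0
side ring L 223.0 R 356.0 B 372.0
side fl0 L 211.0 R 368.0 B 408.0
side fl8 L 210.0 R 368.0 B 393.0
```

```bash
python3 -m crank '[0.058,-0.0004,0,0.003,0,0,0, 0.058,-0.0004,0,0.006,0,0,0, 0.058,-0.0004,0,0.0085,0,0,0, 0.058,-0.0004,0,0.0085,0,0,0]'
python3 - <<'E'
from h import *
s=take("scene");print(manip.sense()["eef_pos"],manip.sense()["wrist_force"])
E
```

```text
time_s: 14.6
eef_pos: [547.4, 357.5, 27.0]
ee_rot: [0.0, 0.707, 0.707, 0.0]
wrist_force: [-5.0, -2.6, 11.6]
width: 62.5
[547.44026139 357.46992778  26.98735518] [-4.34575296 -2.65495029 12.37830799]
```

```bash
python3 -m crank '[0.082,0,0,0,0,0,0, 0.082,0,0,0,0,0,0,0.082,0,0,0,0,0,0,0.082,0,0,-0.02,0,0,0, 0.085,0,0,-0.06,0,0,0, 0.085,0,-0.01,-0.10,0,0,0, 0.085,-0.03,-0.05,-0.12,0,0,0, 0.085,-0.08,-0.09,-0.12,0,0,0, 0.085,-0.13,-0.115,-0.12,0,0,0, 0.085,-0.19,-0.118,-0.12,0,0,0]'
python3 -m crank '[0.085,-0.06,0,0,0,0,0, 0.085,-0.12,0,0,0,0,0, 0.085,-0.18,0,0,0,0,0, 0.085,-0.24,0,0,0,0,0, 0.085,-0.30,0,0,0,0,0, 0.085,-0.34,0,0,0,0,0,0.085,-0.35,0,0,0,0,0,0.085,-0.35,0,0,0,0,0]'
python3 - <<'E'
from h import *
w=take("wrist","w13");print(manip.sense()["eef_pos"],manip.sense()["wrist_force"])
s=take("scene")
cv2.imwrite("pics/s13.png",cv2.resize(s["img"][280:365,165:365,::-1],None,fx=4,fy=4,interpolation=cv2.INTER_CUBIC))
E
```

```text
time_s: 15.9
eef_pos: [427.9, 166.6, 147.6]
ee_rot: [0.0, 0.706, 0.708, 0.0]
wrist_force: [0.9, -0.1, 0.2]
width: 85.0
time_s: 16.9
eef_pos: [429.6, -182.6, 146.9]
ee_rot: [0.0, 0.707, 0.707, 0.0]
wrist_force: [-0.2, 0.8, -0.3]
width: 85.0
[ 429.42265376 -181.86050641  146.7482812 ] [-0.193148   -0.01073936 -0.09736327]
```

View pics/w13.png

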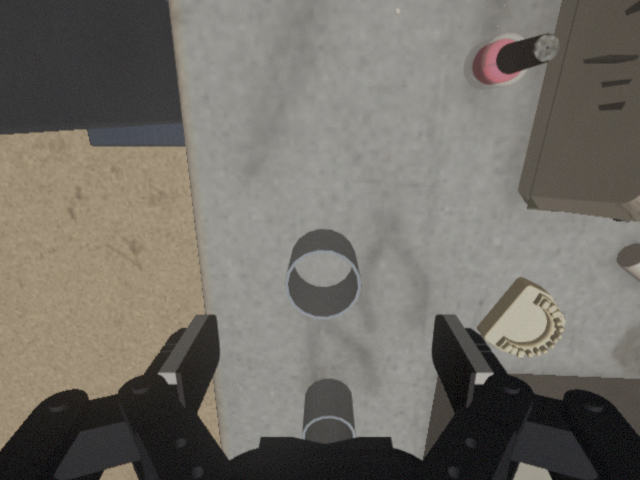

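View pics/s13.png

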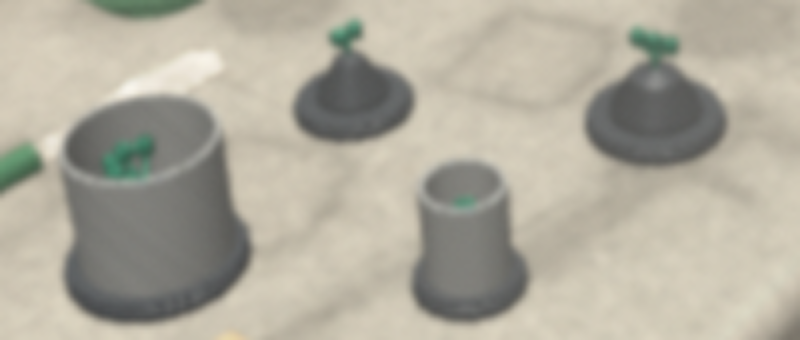

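Run:
```python
from h import *
w=take("wrist"); print(manip.sense()["eef_pos"],ray(w,323.5,284,50).round(1),ray(w,329,434,46).round(1))
```

```text
[ 429.43421416 -181.33418167  146.55685464] [ 429.1 -211.4   50. ] [ 433.8 -349.1   46. ]
```

```bash
python3 -m crank '[0.085,-0.029,-0.0012,0.02,0,0,0, 0.085,-0.029,-0.0012,0.07,0,0,0, 0.085,-0.029,-0.0012,0.11,0,0,0, 0.085,-0.029,-0.0012,0.131,0,0,0, 0.085,-0.029,-0.0012,0.131,0,0,0, 0.048,-0.029,-0.0012,0.131,0,0,0, 0.048,-0.029,-0.0012,0.131,0,0,0, 0.048,-0.029,-0.0012,0.131,0,0,0, 0.048,-0.029,-0.0012,0.131,0,0,0, 0.048,-0.029,-0.0012,0.131,0,0,0]' 35
python3 - <<'E'
from h import *
take("wrist","w14"); print(manip.sense()["eef_pos"],manip.sense()["width"])
E
```

```text
time_s: 18.3
eef_pos: [428.9, -211.6, 16.6]
ee_rot: [0.001, 0.707, 0.707, 0.0]
wrist_force: [0.3, 3.7, 10.9]
width: 53.9
[ 428.87952566 -211.56803718   16.59287621] 53.31168082873543
```

View pics/w14.png

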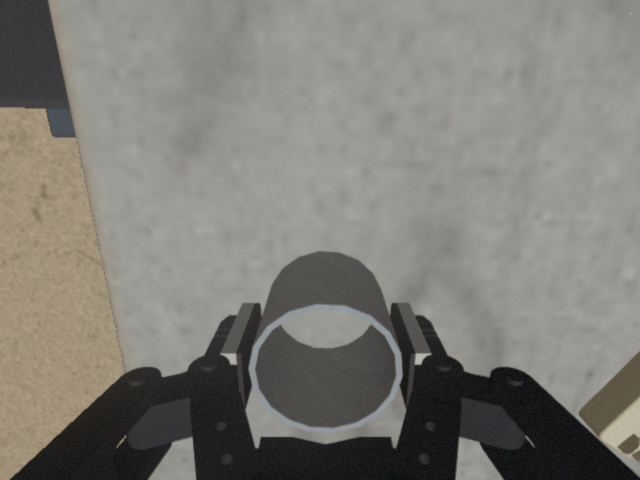

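```bash
python3 -m crank '[0.048,0,0,-0.03,0,0,0, 0.048,0,0,-0.08,0,0,0, 0.048,0.03,0.002,-0.12,0,0,0, 0.048,0.085,0.004,-0.125,0,0,0, 0.048,0.14,0.008,-0.125,0,0,0, 0.048,0.20,0.008,-0.125,0,0,0, 0.048,0.26,0.008,-0.125,0,0,0, 0.048,0.315,0.008,-0.125,0,0,0, 0.048,0.35,0.008,-0.125,0,0,0, 0.048,0.372,0.008,-0.125,0,0,0]'
python3 -m crank '[0.048,0,0,0,0,0,0,0.048,0,0,0,0,0,0,0.048,0,0,0,0,0,0,0.048,0,0,0,0,0,0]'
python3 - <<'E'
from h import *
w=take("wrist"); print(manip.sense()["eef_pos"])
cv2.imwrite("pics/w15c.png",cv2.resize(w["img"][160:440,220:430,::-1],None,fx=2.0,fy=2.0))
cv2.imwrite("pics/w15d.png",cv2.resize(w["img"][165:265,260:390,::-1],None,fx=6,fy=6))
E
```

```text
time_s: 19.6
eef_pos: [436.1, 162.4, 141.2]
ee_rot: [0.0, 0.707, 0.708, 0.001]
wrist_force: [0.0, -0.0, -0.5]
width: 53.7
time_s: 20.1
eef_pos: [436.4, 160.0, 140.4]
ee_rot: [0.0, 0.707, 0.707, 0.0]
wrist_force: [-0.2, 0.5, -0.6]
width: 53.6
[436.35234035 160.03419698 140.31905322]
```

View pics/w15c.png

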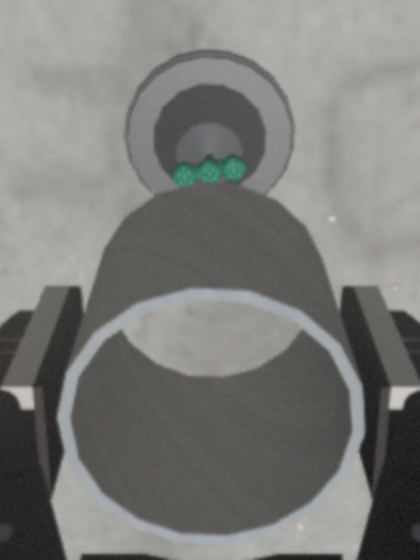

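View pics/w15d.png

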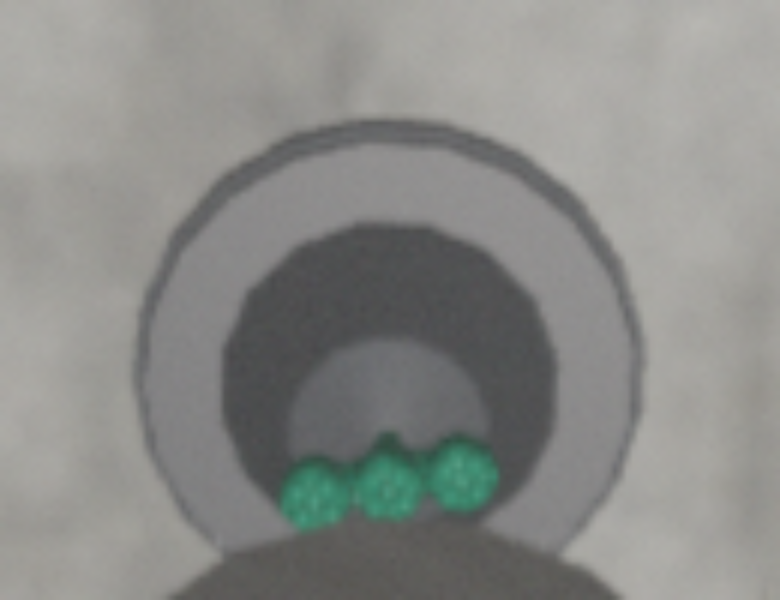

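Run:
```python
from h import *
w=take("wrist");print(manip.sense()["eef_pos"])
g=(437,161)
o=lambda a:260+a/6; p=lambda a:165+a/6
print("collar",fit(w,43,10,o(222),o(556),p(221),g=g), fit(w,43,10,o(222),o(556),p(221),g=g,scale=True))
zr=140.3-16.7+50
L,R,T,B=220+59/2,220+365/2,160+287/2,160+540/2
print("ring",fit(w,54,zr,L,R,T,B,g=g),fit(w,54,zr,L,R,T,B,g=g,scale=True))
```

```text
[436.31792611 160.12829119 140.29862322]
collar (array([436.87, 159.39]), array([-0.6,  0.6,  0. ])) (array([436.87, 159.84,  98.01]), array([0., 0., 0.]))
ring (array([437.56, 157.7 ]), array([-1.3,  1.3, -1.6,  2.3])) (array([437.56, 157.91,  97.71]), array([ 0.5, -0.5, -0.5,  0.6]))
```

```bash
python3 -m crank '[0.048,0.001,-0.0007,0.03,0,0,0, 0.048,0.001,-0.0007,0.06,0,0,0, 0.048,0.001,-0.0007,0.08,0,0,0, 0.048,0.001,-0.0007,0.095,0,0,0, 0.048,0.001,-0.0007,0.104,0,0,0, 0.048,0.001,-0.0007,0.107,0,0,0, 0.048,0.001,-0.0007,0.107,0,0,0]'
python3 - <<'E'
from h import *
x,y,_=manip.sense()["eef_pos"]
s=take("scene");print(manip.sense()["eef_pos"],manip.sense()["wrist_force"])
im=cv2.resize(s["img"][265:330,295:365,::-1],None,fx=8,fy=8,interpolation=cv2.INTER_CUBIC)
cv2.imwrite("pics/s16.png",im)
s2=take("side")
im=cv2.resize(s2["img"][180:250,230:310,::-1],None,fx=7,fy=7,interpolation=cv2.INTER_CUBIC)
cv2.imwrite("pics/d16.png",im)
for s,n,o,k in ((s,"scene",(295,265),8),(s2,"side",(230,180),7)):
    for nm,z,d in (("ring",16,54),("fl0",0,66),("fl8",8,66)):
        c=(circ(s,x,y,z,d,180)-o+.5)*k
        print(n,nm,"L",c[:,0].min().round(),"R",c[:,0].max().round(),"B",c[:,1].max().round())
E
```

```text
time_s: 21.08
eef_pos: [435.8, 161.5, 33.5]
ee_rot: [0.0, 0.707, 0.707, 0.0]
wrist_force: [0.4, -0.1, -1.0]
width: 53.5
[435.83291145 161.52484078  33.63408864] [-0.82086211 -0.0190757  -1.66110012]
scene ring L 151.0 R 387.0 B 379.0
scene fl0 L 126.0 R 413.0 B 455.0
scene fl8 L 125.0 R 414.0 B 425.0
side ring L 192.0 R 319.0 B 374.0
side fl0 L 180.0 R 334.0 B 413.0
side fl8 L 179.0 R 334.0 B 397.0
```

View pics/s16.png

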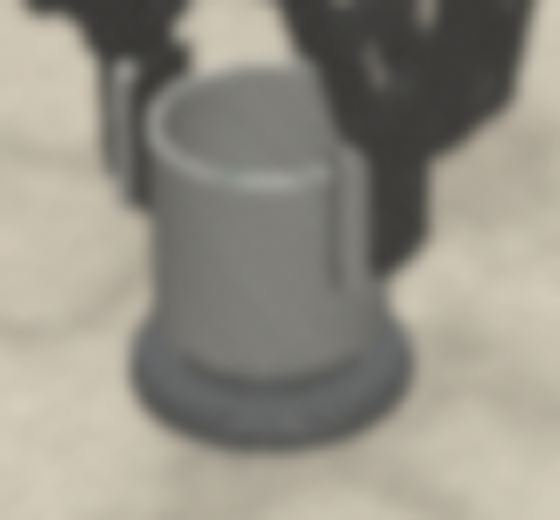

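View pics/d16.png

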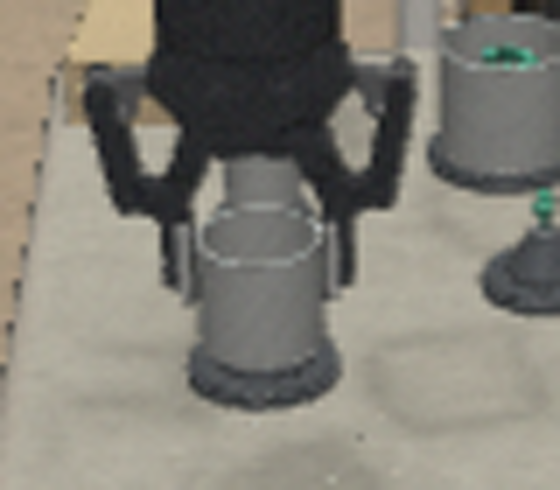

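```bash
python3 -m crank '[0.048,-0.0005,0,0.003,0,0,0, 0.048,-0.0005,0,0.006,0,0,0, 0.048,-0.0005,0,0.008,0,0,0, 0.048,-0.0005,0,0.0095,0,0,0, 0.048,-0.0005,0,0.0095,0,0,0]'
```

```text
time_s: 21.8
eef_pos: [435.6, 161.0, 24.5]
ee_rot: [0.0, 0.707, 0.707, 0.0]
wrist_force: [-4.6, -1.4, 25.7]
width: 53.6
```

```bash
python3 -m crank '[0.075,0,0,0,0,0,0, 0.075,0,0,0,0,0,0,0.075,0,0,0,0,0,0,0.075,0,0,-0.02,0,0,0, 0.08,0,0,-0.06,0,0,0, 0.085,-0.01,0,-0.10,0,0,0, 0.085,-0.06,0,-0.12,0,0,0, 0.085,-0.12,-0.001,-0.12,0,0,0, 0.085,-0.18,-0.002,-0.12,0,0,0, 0.085,-0.24,-0.003,-0.12,0,0,0]'
python3 -m crank '[0.085,-0.06,0,0,0,0,0, 0.085,-0.12,0,0,0,0,0, 0.085,-0.18,0,0,0,0,0, 0.085,-0.22,0,0,0,0,0, 0.085,-0.24,0,0,0,0,0, 0.085,-0.24,0,0,0,0,0,0.085,-0.24,0,0,0,0,0]'
python3 - <<'E'
from h import *
w=take("wrist","w17");print(manip.sense()["eef_pos"],manip.sense()["wrist_force"])
s=take("scene")
cv2.imwrite("pics/s17.png",cv2.resize(s["img"][270:365,165:365,::-1],None,fx=4,fy=4,interpolation=cv2.INTER_CUBIC))
E
```

```text
time_s: 23.05
eef_pos: [432.4, -80.9, 143.9]
ee_rot: [0.0, 0.707, 0.707, 0.0]
wrist_force: [1.8, 0.2, -0.9]
width: 84.7
time_s: 23.92
eef_pos: [432.4, -317.6, 143.6]
ee_rot: [-0.001, 0.707, 0.707, 0.0]
wrist_force: [-0.9, -0.1, -0.8]
width: 84.9
[ 432.5336231  -317.53707429  143.71793119] [ 0.77931658  0.07889746 -1.07967407]
```

View pics/w17.png

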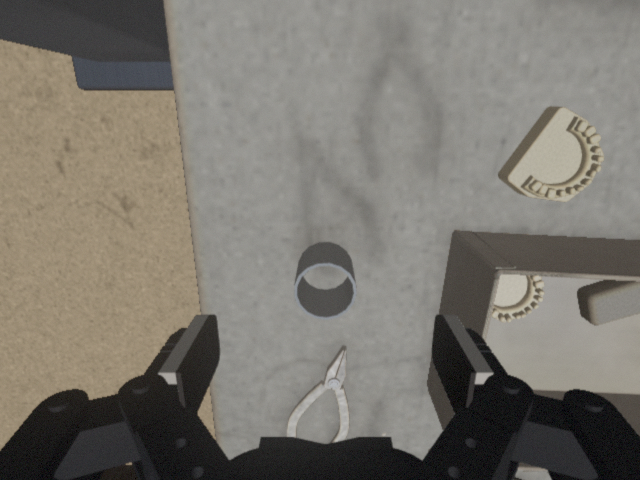

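View pics/s17.png

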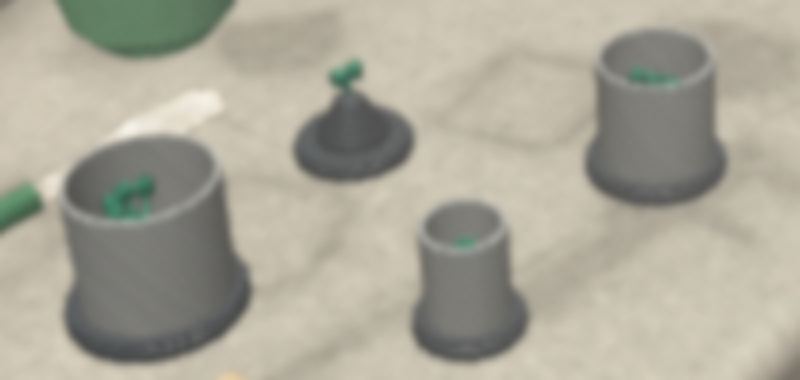

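Run:
```python
from h import *
w=take("wrist"); print(manip.sense()["eef_pos"],ray(w,325.3,290.5,46).round(1),"tray",ray(w,455,232,0).round(),ray(w,455,232,70).round(),ray(w,497,270,70).round(),ray(w,428,390,0).round())
```

```text
[ 432.69233035 -317.80546096  143.81264845] [ 433.6 -353.1   46. ] tray [ 537. -324.    0.] [ 512. -302.   70.] [ 540. -327.   70.] [ 529. -477.    0.]
```

```bash
python3 -m crank '[0.085,-0.033,0,0.02,0,0,0, 0.085,-0.033,0,0.07,0,0,0, 0.085,-0.033,0,0.11,0,0,0, 0.085,-0.033,0,0.131,0,0,0, 0.085,-0.033,0,0.131,0,0,0, 0.039,-0.033,0,0.131,0,0,0, 0.039,-0.033,0,0.131,0,0,0, 0.039,-0.033,0,0.131,0,0,0, 0.039,-0.033,0,0.131,0,0,0, 0.039,-0.033,0,0.131,0,0,0]' 30
python3 -m crank '[0.039,0,0,0,0,0,0]'
python3 - <<'E'
from h import *
take("wrist","w18"); print(manip.sense()["eef_pos"],manip.sense()["width"])
E
```

```text
time_s: 25.32
eef_pos: [433.1, -352.3, 13.9]
ee_rot: [0.001, 0.707, 0.707, 0.0]
wrist_force: [-1.1, 1.6, 9.9]
width: 43.4
time_s: 25.45
eef_pos: [433.1, -352.3, 14.0]
ee_rot: [0.001, 0.707, 0.707, 0.0]
wrist_force: [0.2, 1.4, 10.7]
width: 43.4
[ 433.11086619 -352.35159252   13.96678899] 43.35354509353762
```

View pics/w18.png

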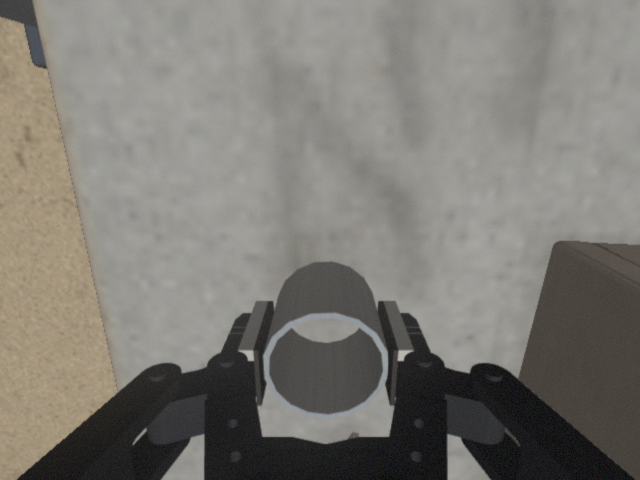

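```bash
python3 -m crank '[0.039,0,0,-0.03,0,0,0, 0.039,0,0,-0.08,0,0,0, 0.039,0.03,0,-0.12,0,0,0, 0.039,0.085,0,-0.125,0,0,0, 0.039,0.145,0,-0.125,0,0,0, 0.039,0.205,0,-0.125,0,0,0, 0.039,0.265,0,-0.125,0,0,0, 0.039,0.325,0,-0.125,0,0,0, 0.039,0.38,0,-0.125,0,0,0, 0.039,0.43,0.005,-0.125,0,0,0]'
python3 -m crank '[0.039,0.04,0.015,0,0,0,0,0.039,0.08,0.045,0,0,0,0,0.039,0.12,0.08,0,0,0,0,0.039,0.145,0.11,0,0,0,0,0.039,0.151,0.122,0,0,0,0,0.039,0.151,0.122,0,0,0,0,0.039,0.151,0.122,0,0,0,0,0.039,0.151,0.122,0,0,0,0]'
python3 - <<'E'
from h import *
w=take("wrist","w19"); print(manip.sense()["eef_pos"])
cv2.imwrite("pics/w19c.png",cv2.resize(w["img"][160:440,220:430,::-1],None,fx=2.0,fy=2.0))
cv2.imwrite("pics/w19d.png",cv2.resize(w["img"][165:265,260:390,::-1],None,fx=6,fy=6))
E
```

```text
time_s: 26.75
eef_pos: [437.2, 79.9, 138.4]
ee_rot: [0.0, 0.707, 0.707, 0.0]
wrist_force: [1.5, -1.3, -0.9]
width: 43.3
time_s: 27.75
eef_pos: [558.9, 228.3, 138.0]
ee_rot: [-0.0, 0.707, 0.707, -0.0]
wrist_force: [1.4, 0.2, -1.7]
width: 43.2
[559.08386654 228.43219572 137.99125377]
```

View pics/w19c.png

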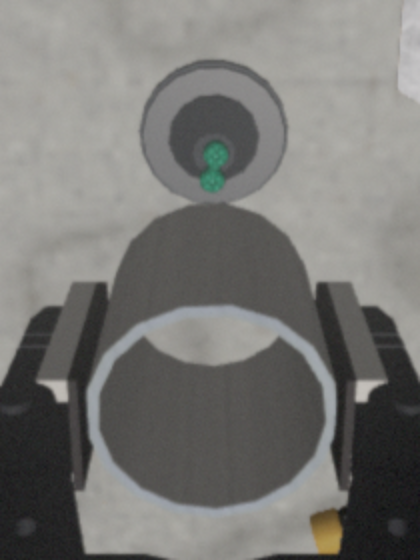

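View pics/w19d.png

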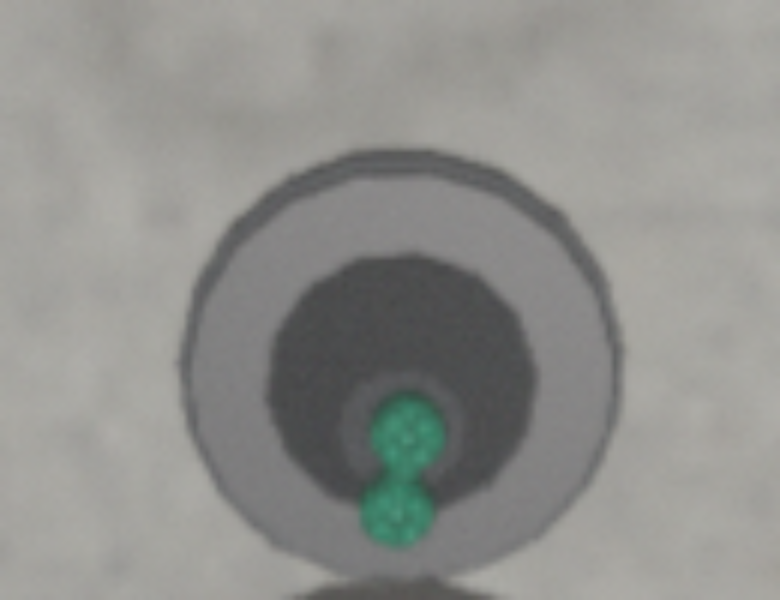

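View pics/w19.png

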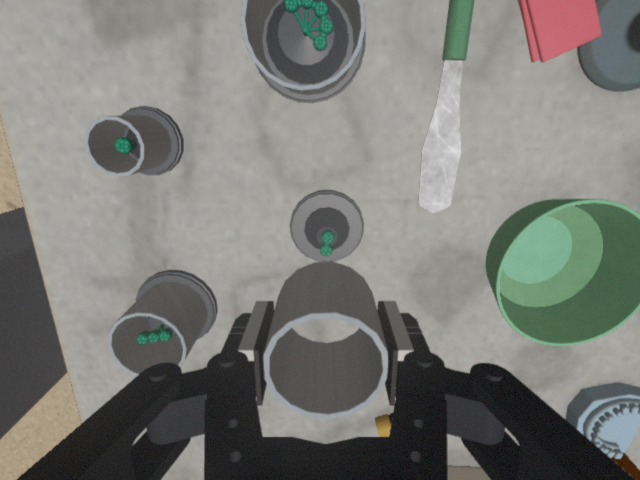

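Run:
```python
from h import *
w=take("wrist");print(manip.sense()["eef_pos"])
g=(560,228)
o=lambda a:260+a/6; p=lambda a:165+a/6
print("collar",fit(w,34,10,o(268),o(537),p(253),p(509),g=g), fit(w,34,10,o(268),o(537),p(253),g=g,scale=True))
zr=138-13.9+46
L,R,T,B=220+88/2,220+335/2,160+304/2,160+510/2
print("ring",fit(w,45,zr,L,R,T,B,g=g),fit(w,45,zr,L,R,T,B,g=g,scale=True))
```

```text
[559.21104202 228.55206747 137.98138657]
collar (array([561.23, 229.07]), array([-0.2,  0.2, -0.3,  0.4])) (array([561.23, 228.98,  98.98]), array([ 0.,  0., -0.]))
ring (array([560.18, 227.06]), array([-2.7,  2.7, -2.2,  3.2])) (array([560.18, 227.36,  95.43]), array([ 0.2, -0.2, -0.3,  0.3]))
```

```bash
python3 -m crank '[0.039,0.0015,0.0009,0.03,0,0,0, 0.039,0.0015,0.0009,0.06,0,0,0, 0.039,0.0015,0.0009,0.08,0,0,0, 0.039,0.0015,0.0009,0.095,0,0,0, 0.039,0.0015,0.0009,0.104,0,0,0, 0.039,0.0015,0.0009,0.107,0,0,0, 0.039,0.0015,0.0009,0.107,0,0,0]'
python3 - <<'E'
from h import *
x,y,_=manip.sense()["eef_pos"]
s=take("scene");print(manip.sense()["eef_pos"],manip.sense()["wrist_force"])
im=cv2.resize(s["img"][260:325,220:290,::-1],None,fx=8,fy=8,interpolation=cv2.INTER_CUBIC)
cv2.imwrite("pics/s20.png",im)
s2=take("side")
im=cv2.resize(s2["img"][165:235,270:350,::-1],None,fx=7,fy=7,interpolation=cv2.INTER_CUBIC)
cv2.imwrite("pics/d20.png",im)
for s,n,o,k in ((s,"scene",(220,260),8),(s2,"side",(270,165),7)):
    for nm,z,d in (("ring",16,45),("fl0",0,57),("fl8",8,57)):
        c=(circ(s,x,y,z,d,180)-o+.5)*k
        print(n,nm,"L",c[:,0].min().round(),"R",c[:,0].max().round(),"B",c[:,1].max().round())
E
```

```text
time_s: 28.72
eef_pos: [560.7, 230.6, 31.1]
ee_rot: [0.0, 0.707, 0.707, 0.0]
wrist_force: [-0.3, 0.5, -0.9]
width: 43.3
[560.85442672 230.60886247  31.30371139] [-0.45920778 -0.17489434 -0.93539288]
scene ring L 162.0 R 357.0 B 371.0
scene fl0 L 143.0 R 388.0 B 445.0
scene fl8 L 139.0 R 385.0 B 416.0
side ring L 209.0 R 309.0 B 387.0
side fl0 L 196.0 R 323.0 B 425.0
side fl8 L 196.0 R 323.0 B 409.0
```

View pics/s20.png

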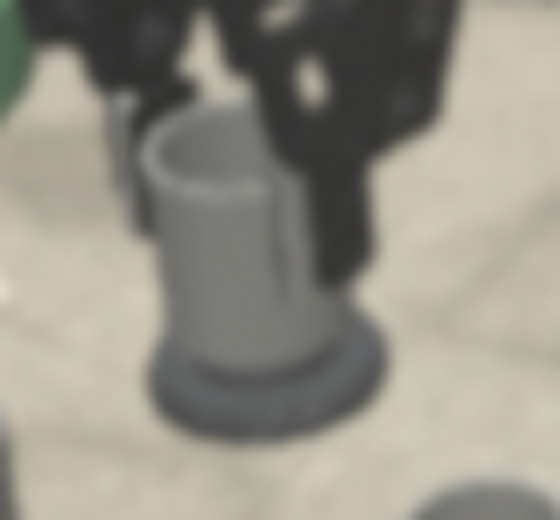

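View pics/d20.png

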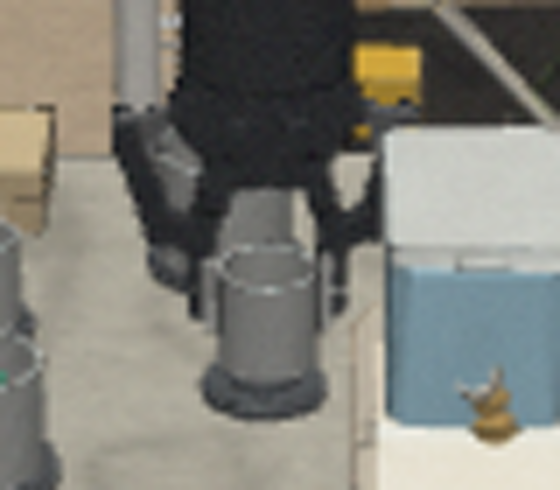

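```bash
python3 -m crank '[0.039,-0.0003,-0.0008,0.003,0,0,0, 0.039,-0.0003,-0.0008,0.006,0,0,0, 0.039,-0.0003,-0.0008,0.008,0,0,0, 0.039,-0.0003,-0.0008,0.0098,0,0,0, 0.039,-0.0003,-0.0008,0.0098,0,0,0]'
```

```text
time_s: 29.45
eef_pos: [559.7, 230.2, 21.9]
ee_rot: [0.0, 0.707, 0.707, 0.0]
wrist_force: [-5.3, -1.0, 19.6]
width: 43.5
```

Seated under about 20 N. I'll release, retreat and inspect all four.

```bash
python3 -m crank '[0.07,0,0,0,0,0,0, 0.07,0,0,0,0,0,0,0.07,0,0,0,0,0,0,0.07,0,0,-0.02,0,0,0, 0.08,0,0,-0.06,0,0,0, 0.085,0,0,-0.11,0,0,0, 0.085,0,-0.02,-0.16,0,0,0, 0.085,-0.02,-0.06,-0.20,0,0,0, 0.085,-0.04,-0.07,-0.21,0,0,0, 0.085,-0.04,-0.07,-0.21,0,0,0]'
python3 - <<'E'
from h import *
w=take("wrist","w21");print(manip.sense()["eef_pos"],manip.sense()["wrist_force"])
s=take("scene")
cv2.imwrite("pics/s21.png",cv2.resize(s["img"][260:360,165:365,::-1],None,fx=4,fy=4,interpolation=cv2.INTER_CUBIC))
s=take("side")
cv2.imwrite("pics/d21.png",cv2.resize(s["img"][165:265,235:355,::-1],None,fx=6,fy=6,interpolation=cv2.INTER_CUBIC))
E
```

```text
time_s: 30.7
eef_pos: [489.7, 189.1, 231.4]
ee_rot: [0.0, 0.707, 0.707, 0.0]
wrist_force: [0.3, -0.0, -0.3]
width: 85.0
[490.01400543 189.65910729 230.68013303] [0.97275567 0.23179939 0.53862529]
```

View pics/w21.png

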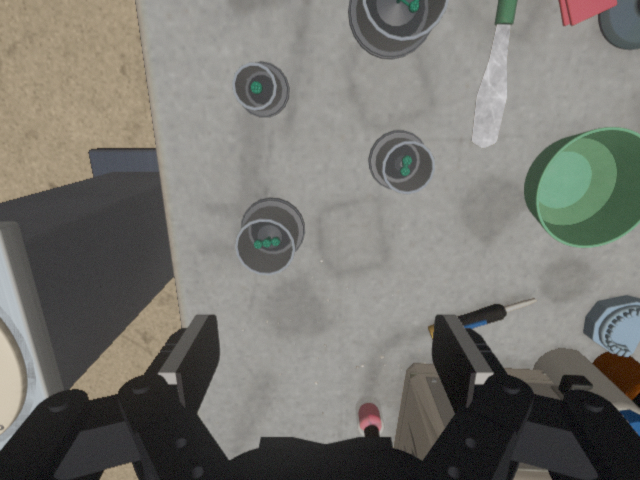

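View pics/s21.png

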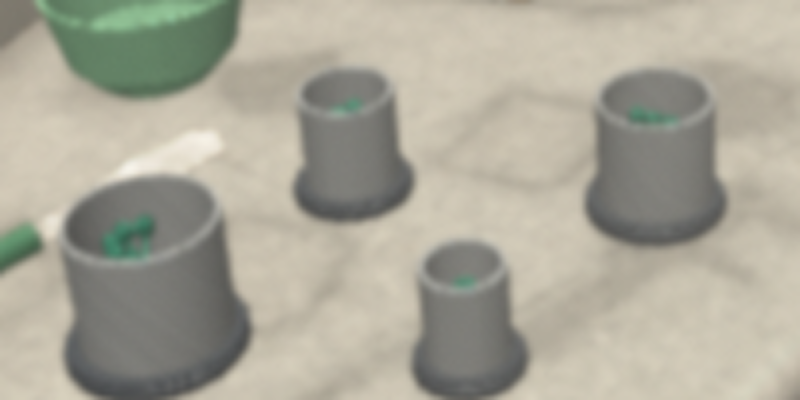

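View pics/d21.png

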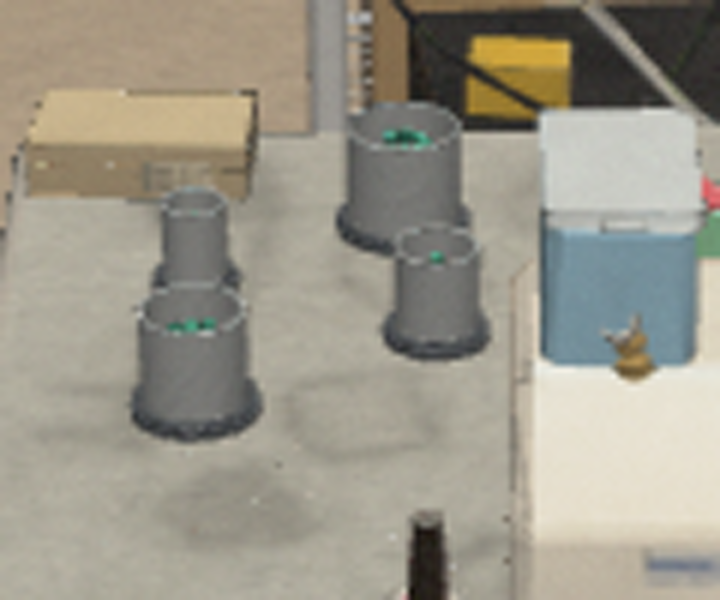

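```bash
python3 -m crank '[0.085,0,0,0,0,0,0,0.085,0,0,0,0,0,0]'; python3 -c "
from rig import manip
print(manip.finish_job())"
```

```text
time_s: 31.1
eef_pos: [489.8, 190.4, 230.3]
ee_rot: [-0.0, 0.707, 0.707, -0.0]
wrist_force: [-0.1, -1.2, -0.8]
width: 84.9
the job is handed in; nothing more can be done
None
```

All four rings are on their own formers, in the order small, giant, large, medium. I lowered each one gripped until the wrist force showed it had touched the rim, then released it. I handed the job in at about 31 s with the gripper open and clear; no verdict was reported.

- **Height:** with each ring touching its former, the ring's lower edge worked out at about 8 mm above the bench from the tool height (small 8.3, giant 8.0, large 7.9, medium 8.0). That matches the rim height. Seating forces were about 12 to 26 N, and no force showed while the rings passed the wax patterns.
- **Final pictures:** all four rings stand upright on their flanges with the wax visible inside. I measured centring before release, except on the small ring. The giant, large and medium rings were within about 1 mm sideways in the scene and side pictures. The small ring, checked after release, looked about 1.5 mm off its axis in the scene picture.
- **Bowl and bottle:** the arm never touched either one.
- **Disagreement between cameras:** before the moves, the scene and side cameras differed by up to about 20 mm on ring and former positions. The wrist camera, with about 1.3 mm of sideways bias of its own, fell between them. I therefore set each ring by its position relative to its former in the wrist picture, and trimmed each one against the scene and side pictures just before seating (the small ring against the scene picture only).

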